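# Prise off the spindle clip and put the tape reel away

## Robot

A 6-joint arm with a two-finger parallel gripper is mounted at the origin on the work surface. World frame = base frame: x ahead of the robot, y to its left, z up, the work surface at z = 0. Lengths are in m, angles in rad, forces in N, time in s.
With the tool pointing down it reaches from about 0.35 to 0.85 m from the base axis. Payload 8.1 kg.
Tool frame: the origin (TCP) lies midway between the tips of the shut fingers; the grasp point (between the pads) lies 19 mm behind it (robot.tcp_to_grasp is the distance from the TCP to the grasp point, in m); x points along the fingers, y is the direction in which the jaws open and shut, and the axes are right-handed (so a half turn about x gives the same grasp; the last joint's range is limited). The gripper opens to 93 mm and grips with 3 to 60 N. Pads are 15 mm wide; open, the fingers measure 128 mm over their backs; the gripper's body (75 mm by 188 mm) begins 65 mm behind the grasp point.
Start: joints at [-1.225, 0.13, 1.488, -0, 1.523, -0.085], TCP at [0.251, -0.545, 0.219] pointing down, gripper open.
Joint ranges: [-2.96, 2.96], [-0.89, 2.26], [0.02, 2.5], [-1.34, 4.48], [0, 2.73], [-2.66, 2.66]. Speed limits (rad/s): [2.39, 2.39, 2.79, 3.14, 3.14, 3.14].

## Interface

Orientations are given as a rotation vector (axis times angle).
In Python, from plant import robot gives the robot as it stands.
- The arm moves only by the tool play_rows, never from a script. Its argument "plan" is a list of rows, each an object with "slide": the shift along the world's x, y, z as a fraction of full scale, a list of three; "roll": the turn about the world's z as a fraction of full scale; "fingers": the gripper command: -1 is shut, 1 is fully open, values between are in proportion. A call has 1 to 20 rows; each row shifts and turns the commanded pose from where the row before left it; what a row does not reach is not made up. Full scale, the value 1, is 30 mm for a shift and 8 degrees for a turn. A row lasts 1/8 s, in which the tool goes at most 62.5 mm and 10.7 degrees, less where a joint would pass 70% of its speed; a pose out of reach is approached as far as the arm can. A call with a number of a shift or a turn outside -1 to 1 is refused whole. A call with a gripper value outside its range is refused whole. The fingers move at their own pace and stop on an object; "squeeze" is the grip in N (left out, the last holds). Time passes only in rows, so rows that do not move let the fingers close. It gives the time, the measured TCP pose, the force and the opening at its end, in the units of the state.
- robot.read_state(): the state, without advancing time (a new reading comes with each control period).
- robot.read_camera(name): name is "scene" or "top" or "wrist"; returns the picture (480x640x3 uint8, red, green, blue); there is no depth.
- robot.get_calibration(name): a dict with "fx", "fy", "cx", "cy" (pixels), "R" (3x3) and "t" (3): a world point X has camera coordinates R X + t; the wrist camera has in their place "T_tool_cam" (4x4, takes a point from camera to tool coordinates, whose origin is the TCP and whose axes are the tool frame's). Camera axes: x right, y down, z forward; pixel columns grow to the right and rows downward; lengths in m; the calibration is good to about 2 mm. A picture is of the moment at which its call begins: read the wrist's pose just before it. get_calibration takes no time and is no camera call.
- robot.close_job(): hands the job in, once; it reports no verdict.
Trained networks look in the newest picture that a camera, given by its name, has taken for a name from the list of things; names that differ only in an ending like _2 or _b are one class to them, and where a whole thing is asked for, a point or a joint stands for the part that bears it (a point fixed in the world has none). Each returns a list of dicts, best first, with "p" (0 to 1); they miss things now and then, are a little off and sometimes report something else, mostly with a low value. They report only what shows in the picture. A call takes as long as a camera call.
- robot.boxes_of(camera, target): "extent" ([centre column, centre row, width, height] in pixels, round what is visible of it).
- robot.regions_of(camera, target): "region" (480x640 bool, what is visible of it) and "extent" ([centre column, centre row, width, height] in pixels, round what is visible of it).
- robot.mark_of(camera, target): "point" ([column, row] in pixels: a listed point, or the origin of a listed thing).
The state is a dict: "t": time; "q": joint angles; "dq": joint speeds; "joint_torque": joint torques, N m; "tool_pos": TCP position; "orientation": TCP orientation; "force": force on the tool from outside, world axes, zero at the start; "wrist_torque": the same for the moment, N m; "opening": finger opening in m.
Only numpy, scipy, OpenCV 4.12 (cv2) and the standard library are available. Lean on these libraries where they do the work, as an engineer would, in place of code of your own. Each camera call takes 0.05 s, during which the arm holds its last target.

## Task

This tape reel is finished with and goes back into the rack: pick up the wedge, slide it along the top of the spindle from the free end and in under the bridge of the spring clip until it spreads the clip and eases it off (do not pull the clip off with the fingers), and put the clip in the parts tray. Then lay the wedge down on the bench, draw the reel off the spindle and lower it upright into a free slot of the rack, leaving the other things on the bench and in the rack where they are.

Things in the scene. Friction and masses are not known exactly. Their poses are not given: they have to be found in the camera images.
- stand: Fixed white reel stand: base 130 x 115 x 10 mm, upright back plate, level steel spindle 28 mm in diameter, axis 115 mm above the bench. Origin on the bench under that axis, z up. The spindle runs along y from the back plate (y = +84 mm) to its free end (y = -90); a collar 52 mm across at y = 66 to 72 stops the reel; from the reel to the groove (y = -35) it is bare.
- groove (a point): Point on the spindle's axis in the middle of the clip's groove, at stand (0, -45, 115) mm. The groove is 22 mm in diameter and 20 mm wide.
- spindle_end (a point): Centre of the spindle's free end: stand (0, -90, 115) mm.
- clip: Loose dark spring-steel clip snapped down over the groove: an upside-down U, 18 mm wide along the spindle, 54 g. Origin on the spindle's axis; x across, y along it as the stand's, z up. Two sprung legs, 30 mm apart under the bridge, pinch the groove below its middle (z = -9 mm) and flare to feet 50 mm apart at z = -36. Freed, it sits astride the wedge's blade, legs on both sides. Slick on blade and spindle.
- clip_bridge (a point): Middle of the underside of the clip's flat bridge, clip (0, 0, 20) mm: 6 mm clear above the spindle's top. Bridge 36 x 18 x 2.5 mm, an upturned lip to y = -15 mm. A wedge slid along under it (4 to 12 N) spreads the legs 8 mm; lifted 15 to 20 mm, the clip is free. On a level blade, or with the tip slightly raised, it rides along; with the tip 25 to 35 degrees down it slides off.
- wedge: Loose black nylon wedge, 178 mm long, 100 g, lying flat. Origin on the underside below the place to grip, near the centre of mass; x to the tip, z up. Handle 20 mm wide, 26 mm tall, x = -61 to +35 mm; then a blade 9 mm wide to the tip at x = +117. The top rises evenly from 3 mm at the tip to 21 mm at x = +65, then is level back to the handle. Underside flat.
- wedge_tip (a point): Middle of the wedge's tip edge, 2 mm above the underside: wedge (117, 0, 2) mm. The tip is 1.7 mm thick; its underside is bevelled up by 1.3 mm over the last 10 mm.
- wedge_seat (a point): Middle of the level part of the blade's top, where the freed clip's bridge rests: wedge (49, 0, 21) mm. It is 30 mm long; the handle's end behind it stands 5 mm higher.
- reel: Loose grey plastic tape reel: disc 150 mm in diameter, 20 mm thick, bore 38 mm, 220 g. It hangs on the spindle behind the clip, its middle at stand y = 54 mm, 5 mm below the spindle's axis, rim top about 185 mm above the bench. Origin at its middle; y is its axis, along the spindle; x and z turn with the disc.
- rack: Fixed reel rack: base 150 x 160 x 6 mm; steel tines 6 mm thick, tops 90 mm above the bench, in rows at x = -55 and +55 mm, each at y = -64, -32, 0, 32, 64. Four slots, 26 mm wide, at y = -48, -16, 16, 48; a reel stands there on two rails, axis along the rack's y, middle at x = 0, 88 mm above the bench. Origin on the bench under the middle, z up. The slot at y = -48 is taken.
- tray: Fixed black parts tray, 130 mm (x) by 160 mm (y), 26 mm high, walls and floor 4 mm. Origin on the bench under its middle, z up.
- reel2: Bystander: a second reel of the same size with white tape, standing in the rack's slot at y = -48 mm. Origin at its middle.
- phone: Bystander: dark phone lying flat, 148 x 72 x 8 mm. Origin under its middle, x along its length.
- screwdriver: Bystander: black screwdriver, 180 mm long, lying along its x. Origin under its middle.
- dispenser: Bystander: white dispenser bottle with a steel cap, 56 mm across, 103 mm tall. Origin under its middle.

How it is judged:
On the way, in this order (a step that is already met when the one before it is completed fails the run):
1. the wedge's tip is through under the clip's bridge while the clip is still at the spindle (y of wedge_tip in the frame of clip above 0.013 m and x of wedge_tip in the frame of clip between -0.014 and 0.014 m and z of wedge_tip in the frame of clip between -0.02 and 0.024 m and distance between clip and groove below 0.022 m), for 0.1 s.
2. the clip is off the spindle (distance between clip and groove above 0.05 m), for 0.1 s.
At the end, for the whole second after the job is handed in: Clip in the tray: its origin inside the walls, under 45 mm up. Reel upright in a rack slot, on the rails: middle within 12 mm of the rack's midline in x, within 68 mm in y, 81 to 96 mm up, axis within 10 degrees of the rack's y. Wedge on the bench: origin under 30 mm up. All three at rest (x of clip in the frame of tray between -0.062 and 0.062 m and y of clip in the frame of tray between -0.077 and 0.077 m and z of clip in the frame of tray below 0.045 m and x of reel in the frame of rack between -0.012 and 0.012 m and y of reel in the frame of rack between -0.068 and 0.068 m and z of reel in the frame of rack between 0.081 and 0.096 m and angle between the y axis of reel and the y axis of rack, either way round below 0.17 rad and height (world z) of wedge below 0.03 m and linear speed of each of clip, reel, wedge below 0.02 m/s); the robot touches nothing.
It fails at once if the fingers pull at the clip while it is still on the spindle (contact force between the fingers and clip above 1 N and distance between clip and groove below 0.03 m).
It fails at once if the reel is let fall instead of being lowered (linear speed of reel above 0.7 m/s and contact force between the fingers and reel below 0.1 N).
It fails at once if the second reel, the phone, the screwdriver or the dispenser is pushed more than 25 mm away (distance of any of reel2, phone, screwdriver, dispenser from where it was at the start of the episode above 0.025 m).
It also fails if it takes over 72 s, if anything falls off the work surface, if the arm or the gripper's body presses on something with over 40 N, if the wrist force passes 120 N, or if a joint passes its speed limit or range.

## Working session

There is one attempt and no reset: what is moved stays moved. The work goes in short steps, Python scripts to look and compute and a tool call to move; the robot and the scene stay as the last step left them, time stands still between calls to the robot, and variables do not carry over. Pictures are saved under pics/ and viewed, and the job is handed in when it is done.

Besides the shell and the picture viewer there is one more tool, called after "Emit:" as name(argument=value, ...) on one line, values as JSON. play_rows: Moves the arm, as the interface text tells. Its arguments: {"type":"object","properties":{"plan":{"type":"array","items":{"type":"object","properties":{"slide":{"type":"array","items":{"type":"number","minimum":-1,"maximum":1}},"roll":{"type":"number","minimum":-1,"maximum":1},"fingers":{"type":"number"}}}},"squeeze":{"type":"number"}},"required":["plan"]}

```bash
ls; mkdir -p pics
python3 - <<'E'
from plant import robot
import cv2
print(robot.read_state())
for n in ['scene','top','wrist']:
    im=robot.read_camera(n); cv2.imwrite(f'pics/{n}0.png',im[:,:,::-1]); print(n,robot.get_calibration(n))
E
```

```text
pics
{'t': 0.0, 'q': array([-1.22537551e+00,  1.31169330e-01,  1.48925831e+00,  1.00263960e-05,
        1.52300555e+00, -8.53686462e-02]), 'dq': array([-0.00015459, -0.00130958,  0.00015871, -0.0003757 ,  0.0006387 ,
       -0.00146211]), 'joint_torque': array([ 1.36943231e-04, -5.59850693e+01, -4.91754878e+01,  7.69888703e-02,
        3.58266814e-02, -1.75392988e-04]), 'tool_pos': array([ 0.25040166, -0.5446291 ,  0.21759409]), 'orientation': array([ 1.98377473,  0.43593256, -1.98423924]), 'force': array([-0.78248133, -0.61902428, -0.64049913]), 'wrist_torque': array([-0.01913617, -0.07933677,  0.03981565]), 'opening': 0.09343110714253793}
scene {'fx': 524.2739730407367, 'fy': 524.2739730407367, 'cx': 308.54733655269655, 'cy': 238.88046771651773, 'R': array([[ 0.29851619,  0.95435327, -0.00989554],
       [ 0.73426923, -0.23627406, -0.63641439],
       [-0.60970221,  0.18271401, -0.77128387]]), 't': array([-0.19517134, -0.31648556,  1.48907109])}
top {'fx': 465.16127782134816, 'fy': 465.16127782134816, 'cx': 320.53655966859037, 'cy': 236.87961666872835, 'R': array([[-0.00321373, -0.9999921 , -0.00233811],
       [-0.98492915,  0.00356963, -0.17292143],
       [ 0.17292841,  0.00174715, -0.98493285]]), 't': array([0.0566814, 0.5252293, 0.9650451])}
wrist {'fx': 374.5647523644292, 'fy': 374.5647523644292, 'cx': 321.74628602911713, 'cy': 232.2804881878601, 'T_tool_cam': array([[ 1.52543102e-04, -2.63555132e-01,  9.64644323e-01,
        -1.66431396e-01],
       [ 9.99999531e-01,  9.62817505e-04,  1.04922054e-04,
        -1.72406437e-04],
       [-9.56429186e-04,  9.64643854e-01,  2.63555155e-01,
        -7.33708381e-02],
       [ 0.00000000e+00,  0.00000000e+00,  0.00000000e+00,
         1.00000000e+00]])}
```

View pics/scene0.png

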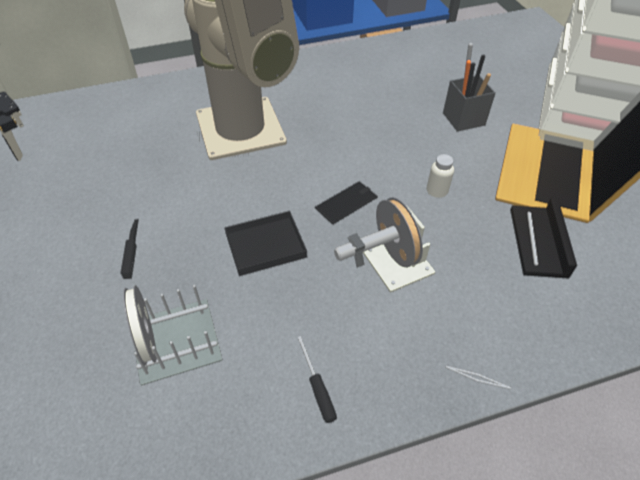

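View pics/top0.png

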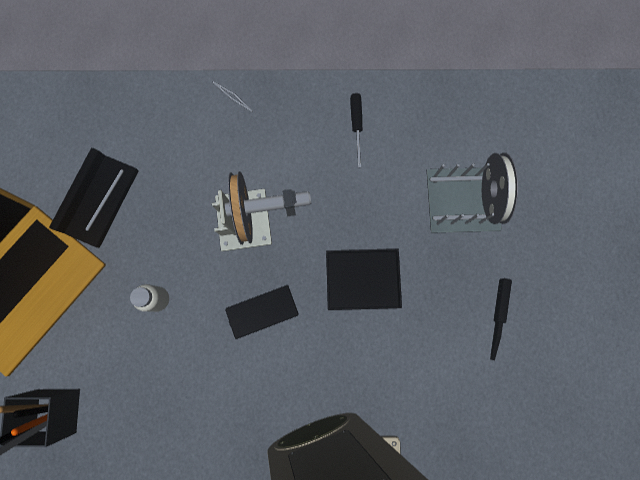

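View pics/wrist0.png

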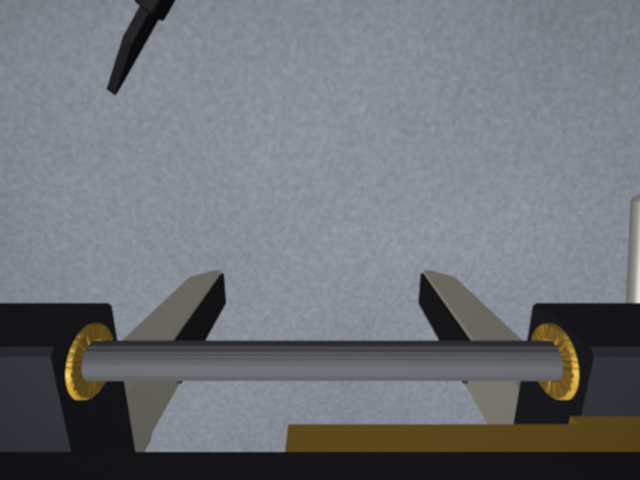

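```bash
cat > h.py <<'E'
from plant import robot
import numpy as np, cv2
def P(n):
    c=robot.get_calibration(n); K=np.array([[c['fx'],0,c['cx']],[0,c['fy'],c['cy']],[0,0,1]])
    return K@np.c_[c['R'],c['t']]
def tri(a,b,n1='top',n2='scene'):
    X=cv2.triangulatePoints(P(n1),P(n2),np.array(a,float).reshape(2,1),np.array(b,float).reshape(2,1))[:,0]
    return X[:3]/X[3]
def proj(n,X):
    p=P(n)@np.r_[X,1]; return p[:2]/p[2]
def onz(n,uv,z):
    M=P(n); A=M[:,:3]; b=M[:,3]+A[:,2]*z
    # s*uv1 = A[:, :2] xy + b
    S=np.c_[A[:,:2],-np.r_[uv,1]]
    return np.linalg.solve(S,-b)[:2]
E
python3 - <<'E'
from h import *
np.set_printoptions(precision=4,suppress=True)
for t in ['wedge','wedge_tip','wedge_seat','groove','spindle_end','clip','clip_bridge','reel','rack','tray','stand','reel2']:
    r=[robot.mark_of(n,t) for n in('top','scene')]
    s=[[(np.round(d['point'],1).tolist(),round(d['p'],2)) for d in x[:3]] for x in r]
    print(t,s)
    if r[0] and r[1]:
        X=tri(r[0][0]['point'],r[1][0]['point']); print('   ',X, proj('top',X)-r[0][0]['point'],proj('scene',X)-r[1][0]['point'])
E
```

```text
wedge [[([498.9, 303.9], 0.7), ([274.0, 214.3], 0.65)], [([130.0, 256.5], 0.76)]]
    [ 0.381  -0.3388  0.005 ] [0.4644 0.0633] [0.3617 0.0541]
wedge_tip [[([493.2, 362.9], 0.94), ([500.3, 304.7], 0.65), ([263.6, 309.9], 0.29)], [([136.6, 218.7], 0.68)]]
    [ 0.2544 -0.3182 -0.0075] [-1.3933 -0.2021] [-1.0036 -0.1583]
wedge_seat [[([498.3, 326.6], 0.74)], [([132.0, 234.5], 0.62)]]
    [ 0.3324 -0.326   0.0232] [-0.1151 -0.0159] [-0.0862 -0.0133]
groove [[([289.9, 199.7], 0.94)], [([354.6, 250.5], 0.97)]]
    [0.5933 0.1181 0.1062] [-0.0725 -0.0206] [-0.0599  0.0074]
spindle_end [[([308.5, 196.4], 0.73)], [([335.7, 250.4], 0.93)]]
    [0.5949 0.0776 0.1244] [0.6747 0.1809] [ 0.5582 -0.0581]
clip [[([290.6, 203.0], 0.51)], [([354.0, 248.1], 0.78)]]
    [0.5867 0.1181 0.106 ] [-0.7602 -0.2187] [-0.6256  0.075 ]
clip_bridge [[([286.7, 197.6], 0.57)], [([358.0, 241.5], 0.56)]]
    [0.5915 0.1238 0.1308] [-0.501  -0.1451] [-0.4102  0.0522]
reel [[([238.9, 207.1], 0.95), ([497.1, 186.3], 0.87)], [([140.0, 326.1], 0.88), ([398.8, 231.8], 0.66)]]
    [ 0.7149 -0.0908  0.3962] [ 177.7176 -135.2789] [ 116.6918 -103.1625]
rack [[([464.4, 199.8], 0.69)], [([173.5, 342.3], 0.78)]]
    [ 0.6211 -0.2782 -0.0075] [-0.4031 -0.0699] [-0.3711 -0.0337]
tray [[([364.5, 279.0], 0.89)], [([267.4, 243.9], 0.66)]]
    [ 0.4385 -0.0371  0.0041] [-2.5371 -0.6099] [-1.986  0.006]
stand [[([276.7, 213.2], 0.66)], [([372.2, 272.1], 0.62)]]
    [0.5895 0.1613 0.007 ] [-2.9017 -0.8982] [-2.4483  0.3121]
reel2 [[([238.9, 207.1], 0.95), ([497.1, 186.3], 0.87)], [([140.0, 326.1], 0.88), ([398.8, 231.8], 0.66)]]
    [ 0.7149 -0.0908  0.3962] [ 177.7176 -135.2789] [ 116.6918 -103.1625]
```

Run:
```python
import cv2
t=cv2.imread('pics/top0.png'); s=cv2.imread('pics/scene0.png')
def crop(im,x0,y0,x1,y1,k,n): cv2.imwrite(f'pics/{n}.png',cv2.resize(im[y0:y1,x0:x1],None,fx=k,fy=k,interpolation=cv2.INTER_CUBIC))
crop(t,200,160,330,260,6,'c1'); crop(s,320,185,450,295,5.5,'c2')
crop(t,415,140,530,370,2.5,'c3'); crop(s,100,200,230,390,3,'c4')
```

```text
(no output)
```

View pics/c1.png

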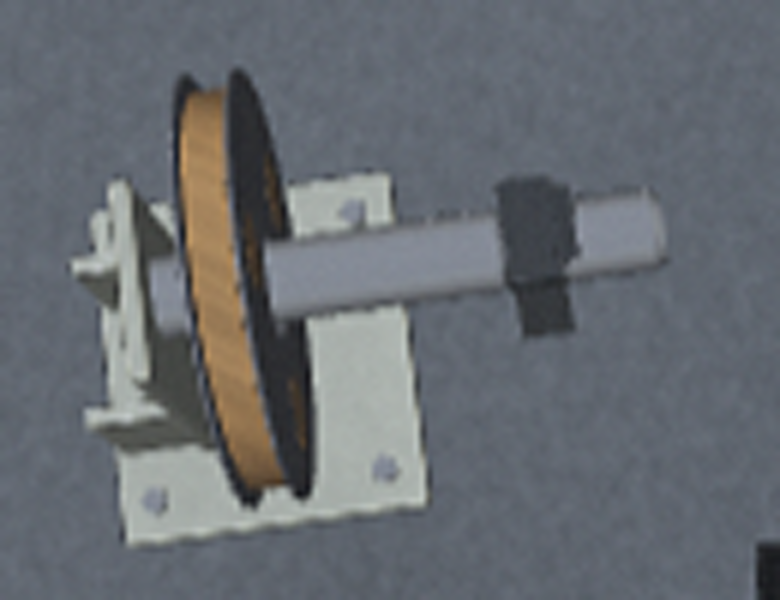

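View pics/c2.png

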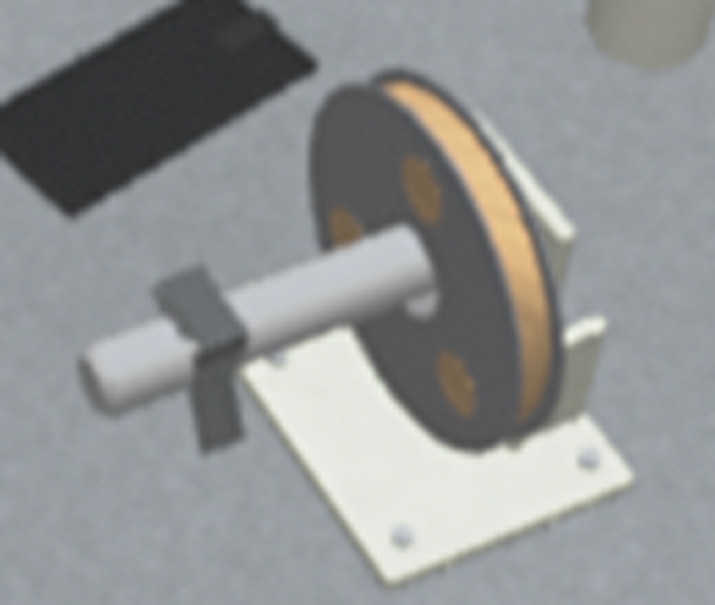

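View pics/c3.png

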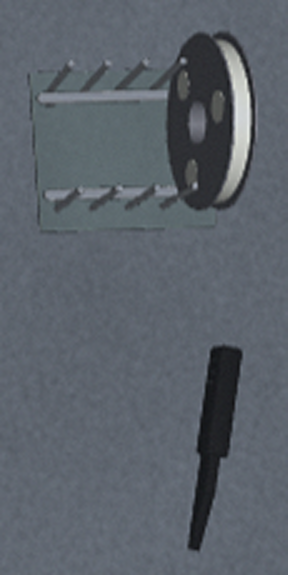

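View pics/c4.png

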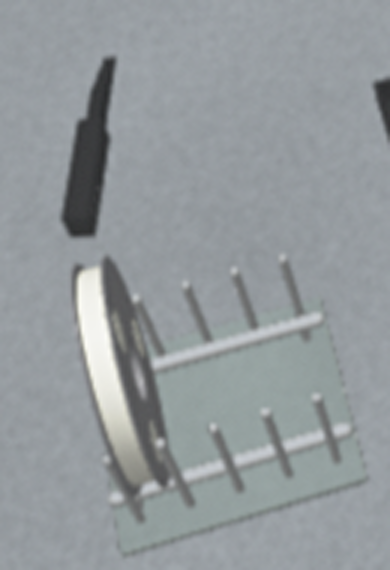

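Run:
```python
from h import *
np.set_printoptions(precision=4,suppress=True)
f=lambda p,x0,y0,k:(x0+p[0]/k-.5+.5/k,y0+p[1]/k-.5+.5/k)
for p in [(388,173),(427,503),(127,545)]:
    print('stand top',onz('top',f(p,200,160,6),.01))
for p in [(245,370),(390,585),(635,477)]:
    print('stand sc',onz('scene',f(p,320,185,5.5),.01))
# spindle edges at top (upper & lower silhouettes)
for p in [(285,242),(495,215),(580,205),(645,193),(290,318),(500,293),(580,275),(650,263)]:
    print('sp',onz('top',f(p,200,160,6),.115))
for p in [(30,72),(212,62),(40,230),(215,225),(160,66)]:
    print('rack top',onz('top',f(p,415,140,2.5),.006))
for p in [(122,553),(367,480),(322,303)]:
    print('rack sc',onz('scene',f(p,100,200,3),.006))
for p in [(212,347),(241,350),(198,455),(228,457),(190,547),(198,549)]:
    print('w top',onz('top',f(p,415,140,2.5),.026 if p[1]<460 else .002))
for p in [(63,220),(73,235),(95,233),(108,130),(105,60),(114,60)]:
    print('w sc',onz('scene',f(p,100,200,3),.0))
for p in [(115,180),(130,180),(150,375)]: 
  for z in(.1,.15,.18): print('plate',z,onz('top',f(p,200,160,6),z))
for p in [(570,235),(480,110)]: 
  for z in(.1,.15,.18): print('plate',z,onz('scene',f(p,320,185,5.5),z))
im=cv2.imread('pics/top0.png')
for p in [(327,249.5),(399,248.5),(401,308.5),(328,310.5)]: print('tray',onz('top',p,.026))
```

```text
stand top [0.645  0.1837]
stand top [0.5172 0.1668]
stand top [0.5017 0.2787]
stand sc [0.5342 0.1693]
stand sc [0.6503 0.1844]
stand sc [0.6324 0.2976]
sp [0.5908 0.2052]
sp [0.6001 0.1335]
sp [0.6035 0.1044]
sp [0.6076 0.0821]
sp [0.5642 0.2029]
sp [0.5726 0.1315]
sp [0.5788 0.1043]
sp [0.583  0.0804]
rack top [ 0.6925 -0.1917]
rack top [ 0.7015 -0.361 ]
rack top [ 0.5434 -0.1944]
rack top [ 0.5474 -0.353 ]
rack top [ 0.6978 -0.3125]
rack sc [ 0.699  -0.3485]
rack sc [ 0.6965 -0.1906]
rack sc [ 0.5523 -0.1939]
w top [ 0.4354 -0.335 ]
w top [ 0.4327 -0.36  ]
w top [ 0.3428 -0.3165]
w top [ 0.341  -0.3421]
w top [ 0.2641 -0.313 ]
w top [ 0.2624 -0.3198]
w sc [ 0.4172 -0.3646]
w sc [ 0.4334 -0.3587]
w sc [ 0.4365 -0.343 ]
w sc [ 0.3398 -0.3242]
w sc [ 0.2649 -0.3194]
w sc [ 0.2671 -0.3125]
plate 0.1 [0.6172 0.2675]
plate 0.15 [0.603  0.2562]
plate 0.18 [0.5945 0.2493]
plate 0.1 [0.6172 0.2623]
plate 0.15 [0.603  0.2512]
plate 0.18 [0.5945 0.2445]
plate 0.1 [0.5477 0.2531]
plate 0.15 [0.5372 0.2425]
plate 0.18 [0.5309 0.2361]
plate 0.1 [0.5746 0.2809]
plate 0.15 [0.6116 0.2548]
plate 0.18 [0.6337 0.2391]
plate 0.1 [0.5033 0.2751]
plate 0.15 [0.5444 0.2494]
plate 0.18 [0.5691 0.2339]
tray [0.5006 0.0408]
tray [ 0.5022 -0.1181]
tray [ 0.3714 -0.1182]
tray [0.3677 0.0393]
```

```bash
cat >> h.py <<'E'
from scipy.spatial.transform import Rotation as Ro
def st():
    s=robot.read_state(); R=Ro.from_rotvec(s['orientation']).as_matrix()
    y=R[:,1]; return s,R,np.degrees(np.arctan2(y[1],y[0]))
E
python3 - <<'E'
from h import *
np.set_printoptions(precision=4,suppress=True)
s,R,a=st(); print(R,a,s['t'],s['tool_pos'])
E
```

```text
[[-0.      0.4176 -0.9086]
 [ 0.     -0.9086 -0.4176]
 [-1.     -0.     -0.    ]] -65.31630409749451 1.35 [ 0.2506 -0.5452  0.2186]
```

Emit:
play_rows(plan=[{"slide":[0.237,0.383,-0.08],"roll":1,"fingers":1},{"slide":[0.237,0.383,-0.08],"roll":1,"fingers":1},{"slide":[0.237,0.383,-0.08],"roll":1,"fingers":1},{"slide":[0.237,0.383,-0.08],"roll":1,"fingers":1},{"slide":[0.237,0.383,-0.08],"roll":1,"fingers":1},{"slide":[0.237,0.383,-0.08],"roll":1,"fingers":1},{"slide":[0.237,0.383,-0.08],"roll":1,"fingers":1},{"slide":[0.237,0.383,-0.08],"roll":1,"fingers":1},{"slide":[0.237,0.383,-0.08],"roll":1,"fingers":1},{"slide":[0.237,0.383,-0.08],"roll":1,"fingers":1},{"slide":[0.237,0.383,-0.08],"roll":1,"fingers":1},{"slide":[0.237,0.383,-0.08],"roll":1,"fingers":1},{"slide":[0.237,0.383,-0.08],"roll":1,"fingers":1},{"slide":[0.237,0.383,-0.08],"roll":1,"fingers":1},{"slide":[0.237,0.383,-0.08],"roll":1,"fingers":1},{"slide":[0.237,0.383,-0.08],"roll":1,"fingers":1},{"slide":[0.237,0.383,-0.08],"roll":1,"fingers":1},{"slide":[0.237,0.383,-0.08],"roll":1,"fingers":1},{"slide":[0,0,0],"roll":0,"fingers":1},{"slide":[0,0,0],"roll":0,"fingers":1}])

```text
t: 3.85
tool_pos: [0.3785, -0.3387, 0.1756]
orientation: [0.157, 1.565, -0.158]
force: [-0.4, -0.9, -0.6]
opening: 0.093
```

```bash
cat >> h.py <<'E'
def wr(name):
    s,R,a=st(); im=robot.read_camera('wrist'); cv2.imwrite(f'pics/{name}.png',im[:,:,::-1])
    return s,R,a
def wonz(uv,z,s=None,R=None):
    if s is None: s,R,_=st()
    c=robot.get_calibration('wrist'); T=c['T_tool_cam']
    d=np.array([(uv[0]-c['cx'])/c['fx'],(uv[1]-c['cy'])/c['fy'],1])
    d=R@(T[:3,:3]@d); o=R@T[:3,3]+s['tool_pos']
    return o+d*(z-o[2])/d[2]
def wproj(X,s=None,R=None):
    if s is None: s,R,_=st()
    c=robot.get_calibration('wrist'); T=np.linalg.inv(c['T_tool_cam'])
    p=T[:3,:3]@(R.T@(np.array(X)-s['tool_pos']))+T[:3,3]
    return np.array([c['cx']+c['fx']*p[0]/p[2],c['cy']+c['fy']*p[1]/p[2]])
E
python3 - <<'E'
from h import *
np.set_printoptions(precision=4,suppress=True)
s,R,a=wr('w1'); print(s['tool_pos'],a,s['q'])
print(wproj([.378,-.338,0]),wproj([.2645,-.3163,.002]))
E
```

```text
[ 0.3785 -0.3387  0.1756] 78.51330570447976 [-0.8308 -0.0968  1.7968 -0.0003  1.4412 -2.2011]
[322.1089 210.3505] [320.7171  76.8761]
```

View pics/w1.png

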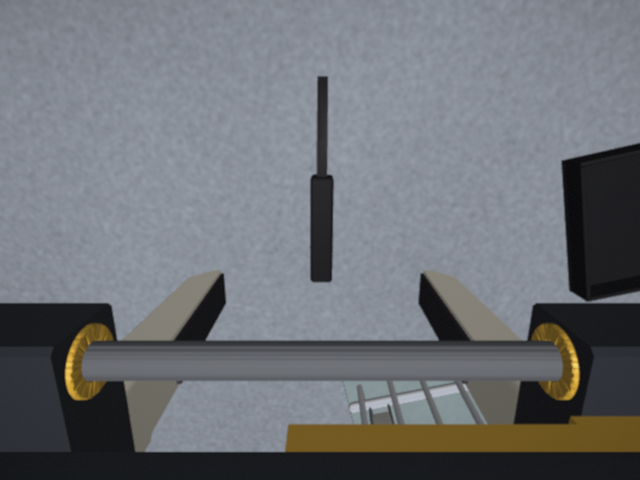

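Emit:
play_rows(plan=[{"slide":[0,0,-1],"fingers":1},{"slide":[0,0,-1],"fingers":1},{"slide":[0,0,-1],"fingers":1},{"slide":[0,0,-1],"fingers":0.2},{"slide":[0,0,-1],"fingers":0.2},{"slide":[0,0,-0.5],"fingers":0},{"slide":[0,0,-0.24],"fingers":0},{"slide":[0,0,0],"fingers":-1},{"slide":[0,0,0],"fingers":-1},{"slide":[0,0,0],"fingers":-1},{"slide":[0,0,0],"fingers":-1},{"slide":[0,0,0],"fingers":-1}], squeeze=45)

```text
$.plan[0]: bad value
```

Emit:
play_rows(plan=[{"slide":[0,0,-1],"roll":0,"fingers":1},{"slide":[0,0,-1],"roll":0,"fingers":1},{"slide":[0,0,-1],"roll":0,"fingers":1},{"slide":[0,0,-1],"roll":0,"fingers":0.2},{"slide":[0,0,-1],"roll":0,"fingers":0.2},{"slide":[0,0,-0.5],"roll":0,"fingers":0},{"slide":[0,0,-0.24],"roll":0,"fingers":0},{"slide":[0,0,0],"roll":0,"fingers":-1},{"slide":[0,0,0],"roll":0,"fingers":-1},{"slide":[0,0,0],"roll":0,"fingers":-1},{"slide":[0,0,0],"roll":0,"fingers":-1},{"slide":[0,0,0],"roll":0,"fingers":-1}], squeeze=45)

```text
t: 5.4
tool_pos: [0.379, -0.3387, 0.0039]
orientation: [0.154, 1.564, -0.156]
force: [-0.7, 0.3, 5.1]
opening: 0.0197
```

Emit:
play_rows(plan=[{"slide":[0,0,0.5],"roll":0,"fingers":-1},{"slide":[0,0,1],"roll":0,"fingers":-1},{"slide":[0,0,1],"roll":0,"fingers":-1},{"slide":[0.548,0.771,0.27],"roll":-0.631,"fingers":-1},{"slide":[0.548,0.771,0.27],"roll":-0.631,"fingers":-1},{"slide":[0.548,0.771,0.27],"roll":-0.631,"fingers":-1},{"slide":[0.548,0.771,0.27],"roll":-0.631,"fingers":-1},{"slide":[0.548,0.771,0.27],"roll":-0.631,"fingers":-1},{"slide":[0.548,0.771,0.27],"roll":-0.631,"fingers":-1},{"slide":[0.548,0.771,0.27],"roll":-0.631,"fingers":-1},{"slide":[0.548,0.771,0.27],"roll":-0.631,"fingers":-1},{"slide":[0.548,0.771,0.27],"roll":-0.631,"fingers":-1},{"slide":[0.548,0.771,0.27],"roll":-0.631,"fingers":-1},{"slide":[0.548,0.771,0.27],"roll":-0.631,"fingers":-1},{"slide":[0.548,0.771,0.27],"roll":-0.631,"fingers":-1},{"slide":[0.548,0.771,0.27],"roll":-0.631,"fingers":-1},{"slide":[0.548,0.771,0.27],"roll":-0.631,"fingers":-1},{"slide":[0,0,0],"roll":0,"fingers":-1},{"slide":[0,0,0],"roll":0,"fingers":-1}])

```text
t: 7.78
tool_pos: [0.6082, -0.0148, 0.1916]
orientation: [1.104, 1.273, -1.105]
force: [-0.6, -0.6, -1.1]
opening: 0.0198
```

Run:
```python
from h import *
np.set_printoptions(precision=4,suppress=True)
s,R,a=wr('w2'); print(s['tool_pos'],a,s['q'],s['force'],s['opening'])
for n in('top','scene'): cv2.imwrite(f'pics/{n}2.png',robot.read_camera(n)[:,:,::-1])
for X in [(.5905,.121,.129),(.5966,.0764,.129),(.5905,.121,.135)]: print(wproj(X))
for X in [(.5905,.121,.129),(.5966,.0764,.129),(.5905,.121,.135)]: print(proj('scene',X))
t=s['tool_pos']; yh=-R[:,2] 
print(R)
for sg in(1,-1):
    print(wproj(t+R[:,2]*sg*.117+[0,0,-.002]),proj('scene',t+R[:,2]*sg*.117+[0,0,-.002]))
for t in('wedge_tip','clip_bridge','spindle_end'): print(t,robot.mark_of('wrist',t)[:2])
```

```text
[ 0.6082 -0.0148  0.1916] 8.095086459077798 [-0.1084  0.1668  1.4975 -0.0004  1.478  -0.2496] [-0.5685 -0.5933 -1.1074] 0.019841850762503905
[324.334    7.8313]
[323.8346  95.5933]
[324.402   4.262]
[356.0579 242.0779]
[336.0569 249.6861]
[356.2382 240.18  ]
[[-0.0007  0.99    0.1408]
 [-0.0003  0.1408 -0.99  ]
 [-1.     -0.0007  0.0002]]
[321.7129 477.363 ] [232.9416 268.155 ]
[321.2389  16.2105] [348.3636 224.9839]
wedge_tip [{'point': [324.1, 13.1], 'p': 0.95}]
clip_bridge [{'point': [323.0, 0.3], 'p': 0.66}, {'point': [324.5, 18.9], 'p': 0.61}]
spindle_end [{'point': [324.4, 96.7], 'p': 0.71}, {'point': [494.5, 246.3], 'p': 0.67}]
```

View pics/w2.png

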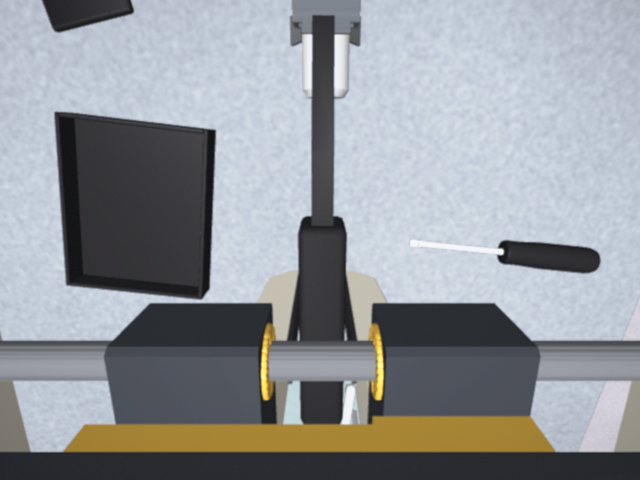

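View pics/scene2.png

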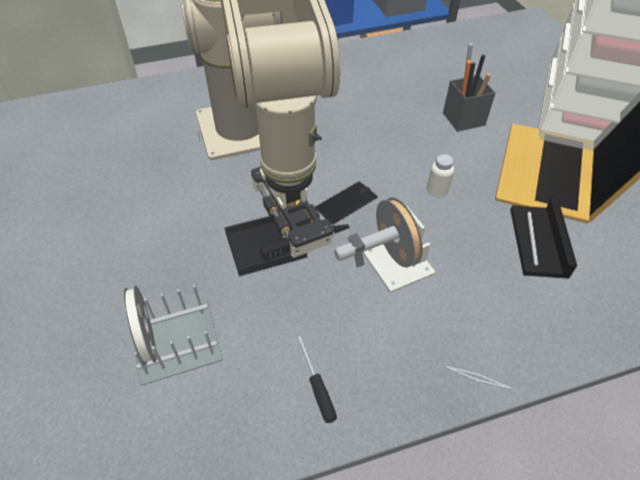

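Emit:
play_rows(plan=[{"slide":[0.08,-0.33,-0.5],"roll":0,"fingers":-1},{"slide":[0,0,-0.7],"roll":0,"fingers":-1},{"slide":[0,0,-0.5],"roll":0,"fingers":-1},{"slide":[0,0,-0.12],"roll":0,"fingers":-1},{"slide":[0,0,0],"roll":0,"fingers":-1},{"slide":[0,0,0],"roll":0,"fingers":-1}])

```text
t: 8.82
tool_pos: [0.6117, -0.0244, 0.1379]
orientation: [1.106, 1.271, -1.105]
force: [0.4, -0.0, -0.2]
opening: 0.0197
```

Run:
```python
from h import *
np.set_printoptions(precision=4,suppress=True)
s,R,a=wr('w3'); print(s['tool_pos'],a,s['force'],s['wrist_torque'])
im=robot.read_camera('scene'); cv2.imwrite('pics/s3.png',cv2.resize(im[190:310,270:450,::-1],None,fx=4.4,fy=4.4,interpolation=cv2.INTER_CUBIC))
```

```text
[ 0.6117 -0.0244  0.1379] 8.022739516815045 [ 0.443  -0.0352 -0.1852] [ 0.0186 -0.0998  0.0274]
```

View pics/w3.png

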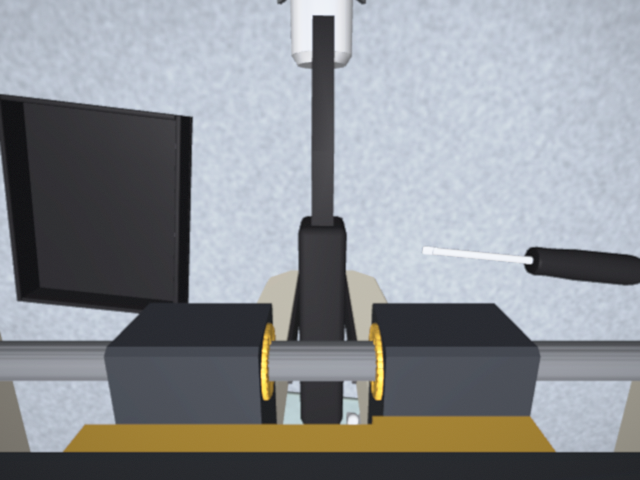

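View pics/s3.png

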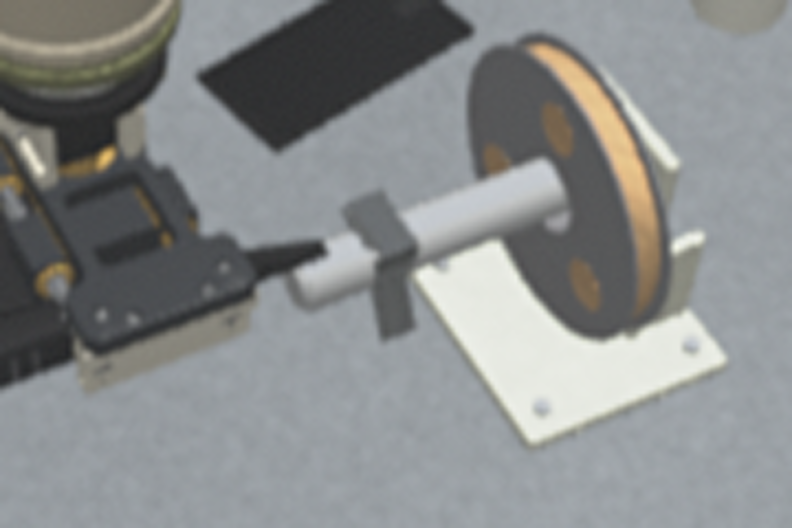

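Emit:
play_rows(plan=[{"slide":[0,0,-0.04],"roll":0,"fingers":-1},{"slide":[0,0,-0.04],"roll":0,"fingers":-1},{"slide":[0,0,0],"roll":0,"fingers":-1}])

```text
t: 9.3
tool_pos: [0.611, -0.0244, 0.1345]
orientation: [1.106, 1.272, -1.106]
force: [-1.0, -0.4, -1.5]
opening: 0.0198
```

Emit:
play_rows(plan=[{"slide":[0,0,-0.04],"roll":0,"fingers":-1},{"slide":[0,0,0],"roll":0,"fingers":-1}])

```text
t: 9.55
tool_pos: [0.611, -0.0244, 0.1333]
orientation: [1.105, 1.272, -1.106]
force: [0.2, -0.0, -1.5]
opening: 0.0198
```

Emit:
play_rows(plan=[{"slide":[0,0,-0.04],"roll":0,"fingers":-1},{"slide":[0,0,0],"roll":0,"fingers":-1}])

```text
t: 9.8
tool_pos: [0.6112, -0.0245, 0.1324]
orientation: [1.106, 1.272, -1.105]
force: [0.0, -0.6, 0.0]
opening: 0.0194
```

Emit:
play_rows(plan=[{"slide":[0,0,-0.03],"roll":0,"fingers":-1},{"slide":[0,0,0],"roll":0,"fingers":-1}])

```text
t: 10.05
tool_pos: [0.6114, -0.0245, 0.1317]
orientation: [1.106, 1.272, -1.105]
force: [-0.3, -0.3, 2.9]
opening: 0.0197
```

Run:
```python
from h import *
np.set_printoptions(precision=4,suppress=True)
s,R,a=wr('w4'); print(s['tool_pos'],a,s['force'],s['wrist_torque'])
im=robot.read_camera('scene'); cv2.imwrite('pics/s4.png',cv2.resize(im[215:275,310:390,::-1],None,fx=10,fy=10,interpolation=cv2.INTER_CUBIC))
```

```text
[ 0.6114 -0.0245  0.1317] 8.008110539432955 [-0.3409 -0.299   2.9248] [0.2311 0.0484 0.0288]
```

View pics/s4.png

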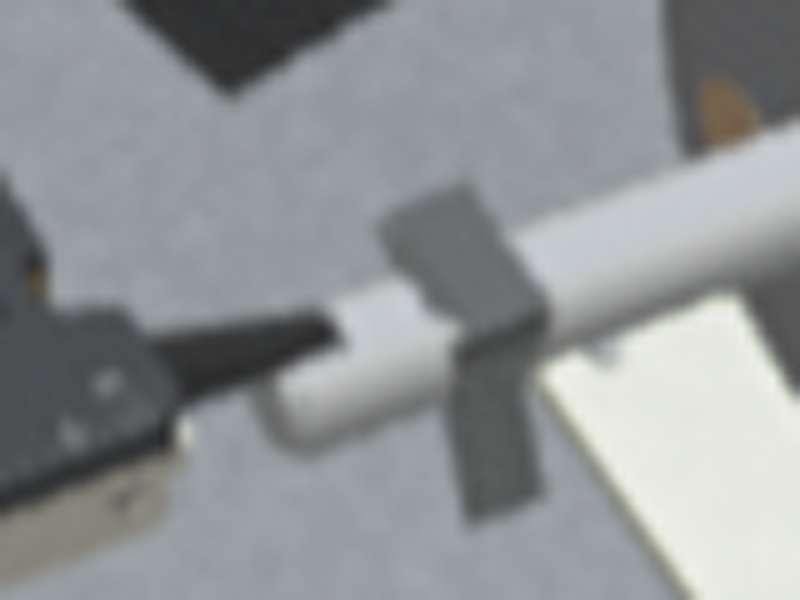

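Emit:
play_rows(plan=[{"slide":[0,0,0.017],"roll":0,"fingers":-1},{"slide":[-0.023,0.165,0],"roll":0,"fingers":-1},{"slide":[-0.023,0.165,0],"roll":0,"fingers":-1},{"slide":[-0.023,0.165,0],"roll":0,"fingers":-1},{"slide":[-0.023,0.165,0],"roll":0,"fingers":-1},{"slide":[-0.023,0.165,0],"roll":0,"fingers":-1},{"slide":[-0.023,0.165,0],"roll":0,"fingers":-1},{"slide":[0,0,0],"roll":0,"fingers":-1}])

```text
t: 11.15
tool_pos: [0.6071, 0.006, 0.132]
orientation: [1.106, 1.272, -1.105]
force: [0.0, 1.6, 4.4]
opening: 0.0196
```

Run:
```python
from h import *
np.set_printoptions(precision=4,suppress=True)
s,R,a=wr('w5'); print(s['tool_pos'],a,s['force'],s['wrist_torque'])
im=robot.read_camera('scene'); cv2.imwrite('pics/s5.png',cv2.resize(im[215:275,310:390,::-1],None,fx=10,fy=10,interpolation=cv2.INTER_CUBIC))
```

```text
[0.6071 0.006  0.132 ] 8.038176207364575 [0.0482 1.5647 4.4249] [ 0.6619 -0.0277 -0.0104]
```

View pics/s5.png

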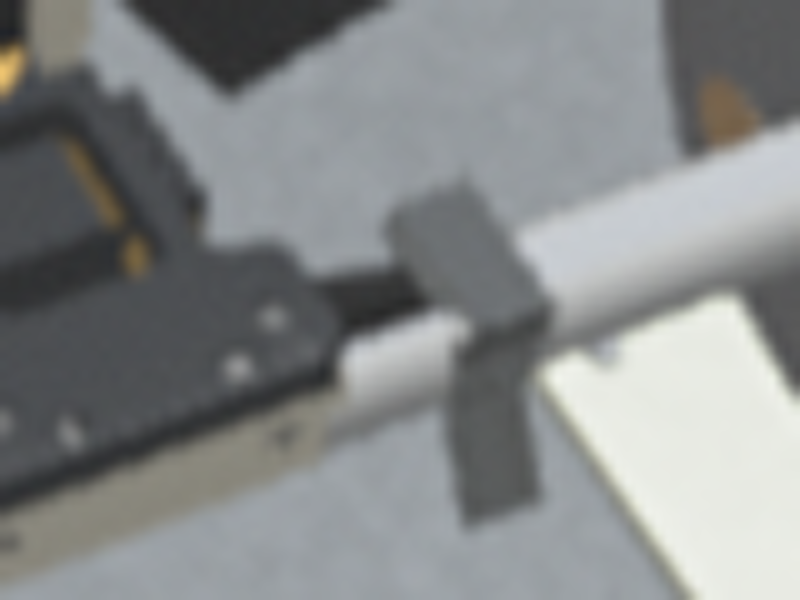

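View pics/w5.png

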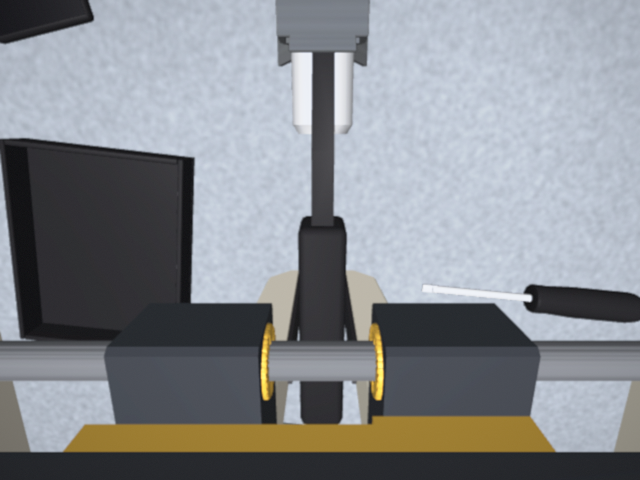

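Emit:
play_rows(plan=[{"slide":[-0.023,0.165,0.01],"roll":0,"fingers":-1},{"slide":[-0.023,0.165,0],"roll":0,"fingers":-1},{"slide":[-0.023,0.165,0],"roll":0,"fingers":-1},{"slide":[0,0,0],"roll":0,"fingers":-1}])

```text
t: 11.75
tool_pos: [0.6052, 0.0193, 0.1324]
orientation: [1.105, 1.27, -1.106]
force: [-0.1, -3.2, 5.2]
opening: 0.0197
```

Emit:
play_rows(plan=[{"slide":[-0.023,0.165,0],"roll":0,"fingers":-1},{"slide":[-0.023,0.165,0],"roll":0,"fingers":-1},{"slide":[-0.023,0.165,0],"roll":0,"fingers":-1},{"slide":[0,0,0],"roll":0,"fingers":-1}])

```text
t: 12.25
tool_pos: [0.603, 0.0348, 0.1324]
orientation: [1.106, 1.272, -1.105]
force: [0.0, -1.3, 6.8]
opening: 0.0195
```

Run:
```python
from h import *
np.set_printoptions(precision=4,suppress=True)
s,R,a=wr('w6'); print(s['tool_pos'],a,s['force'],s['wrist_torque'])
im=robot.read_camera('scene'); cv2.imwrite('pics/s6.png',cv2.resize(im[215:275,310:390,::-1],None,fx=10,fy=10,interpolation=cv2.INTER_CUBIC))
```

```text
[0.603  0.0348 0.1324] 7.999762258745748 [ 0.0073 -1.2782  6.8172] [ 0.0507 -0.126   0.0152]
```

View pics/s6.png

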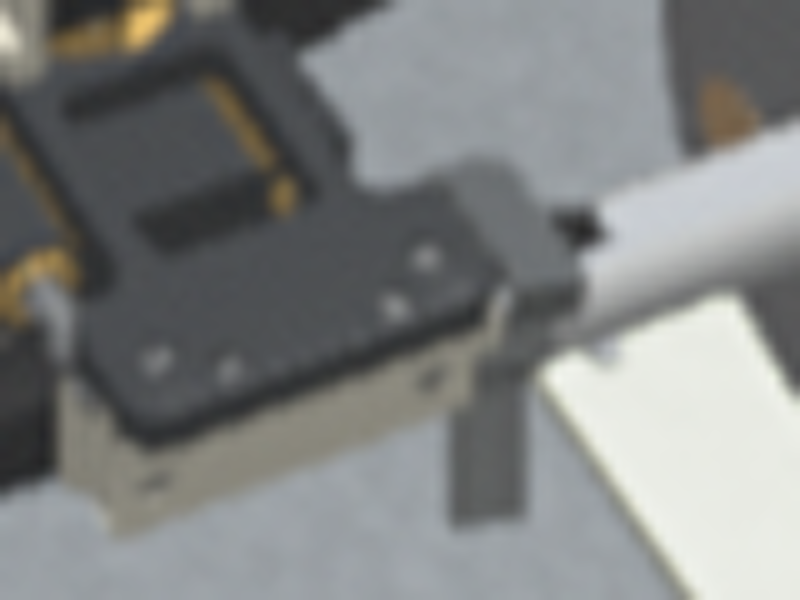

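View pics/w6.png

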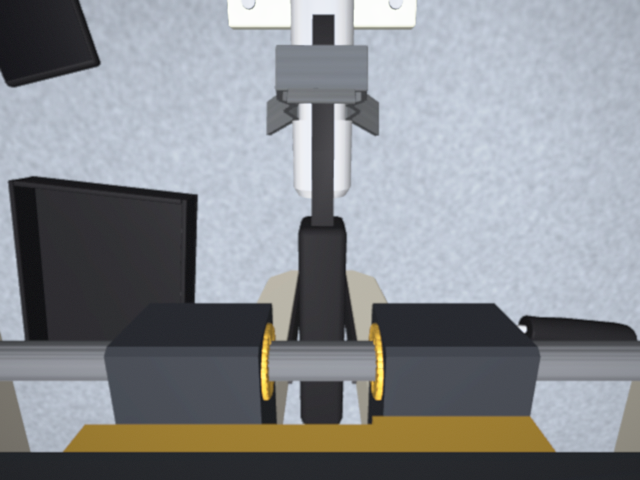

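Emit:
play_rows(plan=[{"slide":[-0.023,0.165,0],"roll":0,"fingers":-1},{"slide":[-0.023,0.165,0],"roll":0,"fingers":-1},{"slide":[-0.023,0.165,0],"roll":0,"fingers":-1},{"slide":[-0.023,0.165,0],"roll":0,"fingers":-1},{"slide":[-0.023,0.165,0],"roll":0,"fingers":-1},{"slide":[0,0,0],"roll":0,"fingers":-1}])

```text
t: 13.1
tool_pos: [0.5998, 0.0597, 0.1327]
orientation: [1.106, 1.271, -1.105]
force: [0.1, -1.3, 7.9]
opening: 0.0198
```

Run:
```python
from h import *
np.set_printoptions(precision=4,suppress=True)
s,R,a=wr('w7'); print(s['tool_pos'],a,s['force'],s['wrist_torque'])
im=robot.read_camera('scene'); cv2.imwrite('pics/s7.png',cv2.resize(im[215:275,310:390,::-1],None,fx=10,fy=10,interpolation=cv2.INTER_CUBIC))
```

```text
[0.5998 0.0597 0.1327] 8.009304321959394 [ 0.0956 -1.273   7.8932] [ 0.0112 -0.1076 -0.0095]
```

View pics/s7.png

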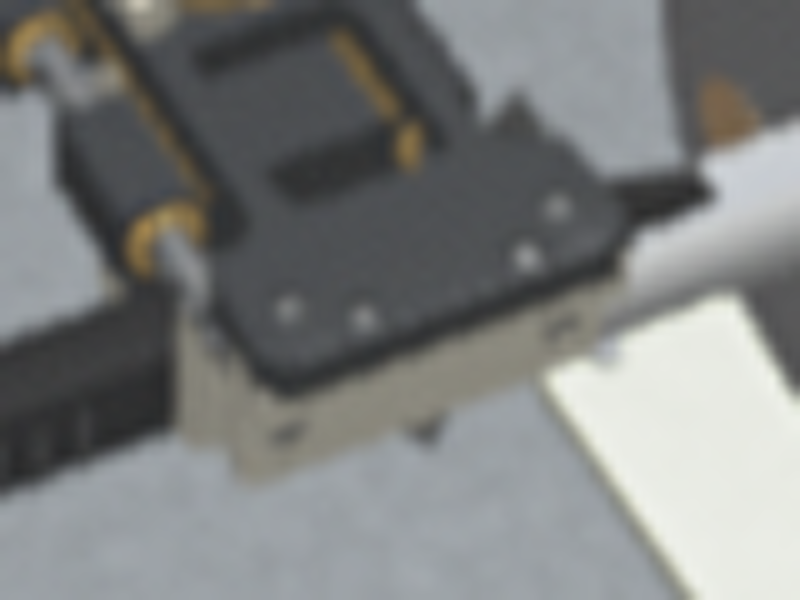

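View pics/w7.png

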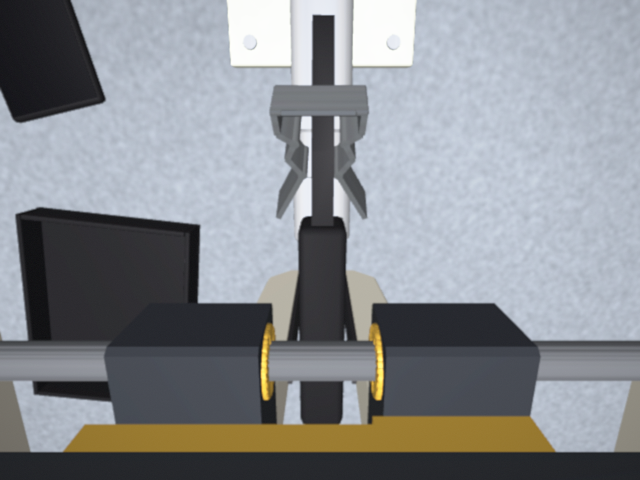

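Run:
```python
from h import *
np.set_printoptions(precision=4,suppress=True)
s,R,a=st()
yh=-R[:,2]; xh=R[:,1]; g=np.array([.5905,.121,.115])
for uv in [(320,86),(320,115),(320,100)]:
  for z in(.14,.15,.16):
    X=wonz(uv,z); d=X-g; print(uv,z,'stand along',d@yh-.045,'wedge x',(X-s['tool_pos'])@yh)
for uv in [(280,217),(365,217)]:
  for z in(.07,.09,.11,.13):
    X=wonz(uv,z); d=X-g; print(uv,z,'stand along',d@yh-.045,'across',d@xh,'wx',(X-s['tool_pos'])@yh)
im=robot.read_camera('top'); cv2.imwrite('pics/t7.png',cv2.resize(im[150:260,210:340,::-1],None,fx=5.5,fy=5.5,interpolation=cv2.INTER_CUBIC))
im=cv2.imread('pics/w7.png'); cv2.imwrite('pics/w7c.png',cv2.resize(im[40:260,220:420],None,fx=2.7,fy=2.7,interpolation=cv2.INTER_CUBIC))
```

```text
(320, 86) 0.14 stand along -0.016788302517181792 wedge x 0.09019461940625406
(320, 86) 0.15 stand along -0.017848253058083907 wedge x 0.08913466886535194
(320, 86) 0.16 stand along -0.018908203598986022 wedge x 0.08807471832444984
(320, 115) 0.14 stand along -0.02780798575755599 wedge x 0.07917493616587987
(320, 115) 0.15 stand along -0.028175379142299457 wedge x 0.0788075427811364
(320, 115) 0.16 stand along -0.028542772527042928 wedge x 0.07844014939639293
(320, 100) 0.14 stand along -0.0220550621302102 wedge x 0.08492785979322566
(320, 100) 0.15 stand along -0.022784011136838967 wedge x 0.0841989107865969
(320, 100) 0.16 stand along -0.02351296014346774 wedge x 0.08346996177996811
(280, 217) 0.07 stand along -0.08633846949290676 across -0.0251911242595432 wx 0.020644452430529103
(280, 217) 0.09 stand along -0.08173951502416102 across -0.0229138591246502 wx 0.025243406899274838
(280, 217) 0.11 stand along -0.07714056055541532 across -0.020636593989757108 wx 0.029842361368020532
(280, 217) 0.13 stand along -0.0725416060866696 across -0.01835932885486411 wx 0.034441315836766274
(365, 217) 0.07 stand along -0.08630095125348791 across 0.028114164275194004 wx 0.02068197066994795
(365, 217) 0.09 stand along -0.08170527182980103 across 0.02573830003808883 wx 0.02527765009363484
(365, 217) 0.11 stand along -0.07710959240611415 across 0.023362435800983655 wx 0.029873329517321728
(365, 217) 0.13 stand along -0.07251391298242725 across 0.02098657156387848 wx 0.03446900894100862
```

View pics/w7c.png

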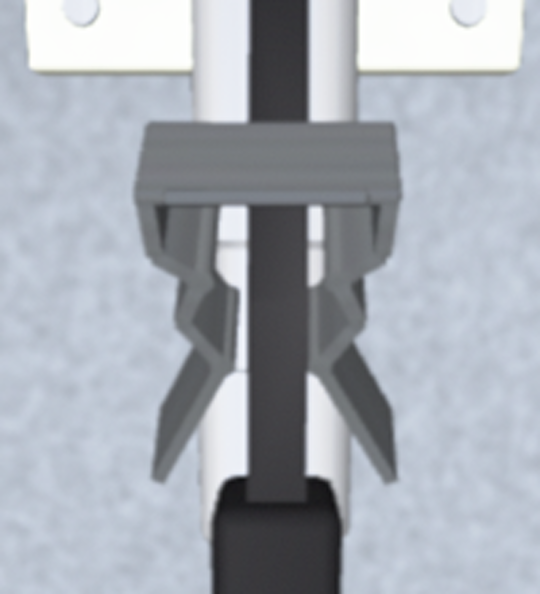

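View pics/t7.png

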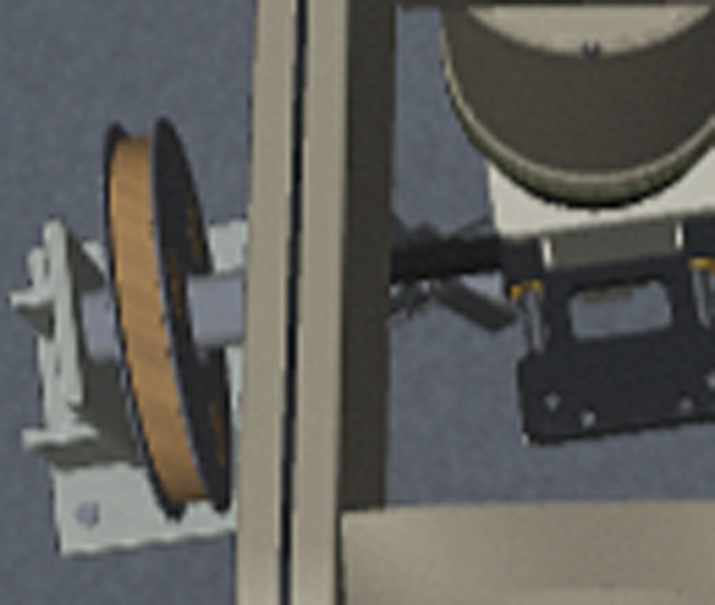

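Emit:
play_rows(plan=[{"slide":[0,0,0.1],"roll":0,"fingers":-1},{"slide":[0,0,0.1],"roll":0,"fingers":-1},{"slide":[0,0,0],"roll":0,"fingers":-1}])

```text
t: 13.62
tool_pos: [0.5991, 0.0598, 0.1378]
orientation: [1.105, 1.273, -1.106]
force: [1.0, -0.1, -1.1]
opening: 0.0194
```

Run:
```python
from h import *
np.set_printoptions(precision=4,suppress=True)
s,R,a=wr('w8'); print(s['tool_pos'],a,s['force'],s['wrist_torque'])
im=cv2.imread('pics/w8.png'); cv2.imwrite('pics/w8c.png',cv2.resize(im[0:260,200:440],None,fx=2.3,fy=2.3,interpolation=cv2.INTER_CUBIC))
```

```text
[0.5991 0.0598 0.1378] 8.01446911406088 [ 1.046  -0.0561 -1.0967] [-0.0205 -0.1505 -0.0229]
```

View pics/w8c.png

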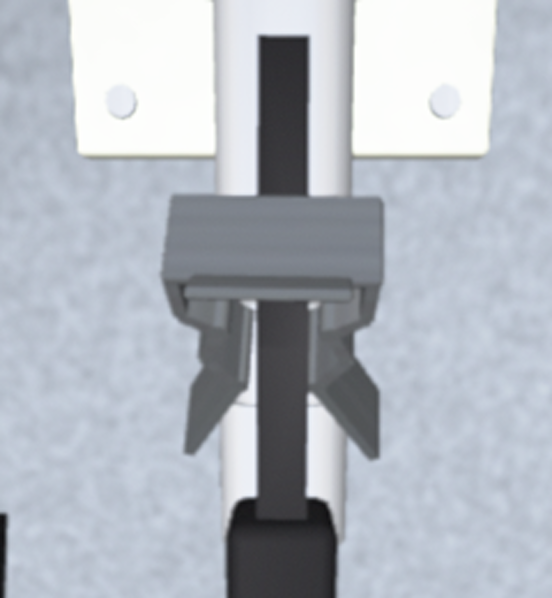

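Emit:
play_rows(plan=[{"slide":[0,0,0.1],"roll":0,"fingers":-1},{"slide":[0,0,0.1],"roll":0,"fingers":-1},{"slide":[0,0,0.1],"roll":0,"fingers":-1},{"slide":[0,0,0],"roll":0,"fingers":-1}])

```text
t: 14.18
tool_pos: [0.5997, 0.0598, 0.1476]
orientation: [1.106, 1.272, -1.105]
force: [0.0, 0.5, -1.9]
opening: 0.0197
```

Run:
```python
from h import *
np.set_printoptions(precision=4,suppress=True)
s,R,a=wr('w9'); print(s['tool_pos'],a,s['force'],s['wrist_torque'])
im=cv2.imread('pics/w9.png'); cv2.imwrite('pics/w9c.png',cv2.resize(im[0:260,200:440],None,fx=2.3,fy=2.3,interpolation=cv2.INTER_CUBIC))
```

```text
[0.5997 0.0598 0.1476] 8.014353718587223 [ 0.0454  0.4561 -1.8774] [-0.094  -0.1523  0.022 ]
```

View pics/w9c.png

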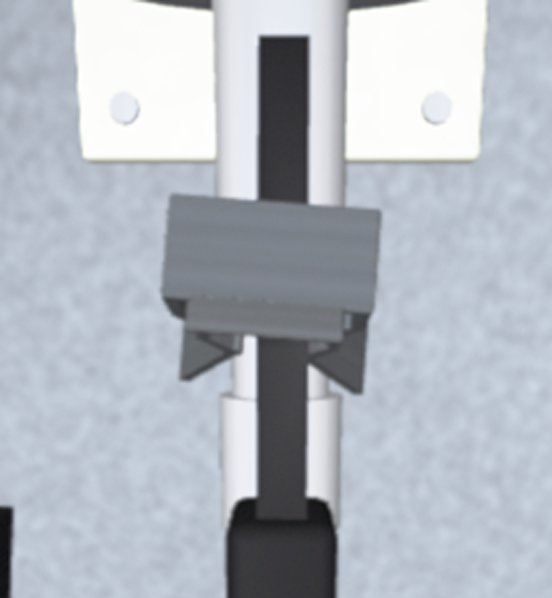

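Emit:
play_rows(plan=[{"slide":[0,0,0.1],"roll":0,"fingers":-1},{"slide":[0,0,0.15],"roll":0,"fingers":-1},{"slide":[0,0,0.2],"roll":0,"fingers":-1},{"slide":[0,0,0.2],"roll":0,"fingers":-1},{"slide":[0,0,0.2],"roll":0,"fingers":-1},{"slide":[0,0,0.2],"roll":0,"fingers":-1},{"slide":[0,0,0.2],"roll":0,"fingers":-1},{"slide":[0,0,0.2],"roll":0,"fingers":-1},{"slide":[0,0,0.2],"roll":0,"fingers":-1},{"slide":[0,0,0.15],"roll":0,"fingers":-1},{"slide":[0,0,0.1],"roll":0,"fingers":-1},{"slide":[0,0,0],"roll":0,"fingers":-1}])

```text
t: 15.72
tool_pos: [0.5995, 0.0597, 0.2044]
orientation: [1.106, 1.272, -1.105]
force: [0.1, -0.4, -1.4]
opening: 0.0198
```

Run:
```python
from h import *
np.set_printoptions(precision=4,suppress=True)
s,R,a=wr('w10'); print(s['tool_pos'],a,s['force'],s['wrist_torque'])
im=cv2.imread('pics/w10.png'); cv2.imwrite('pics/w10c.png',cv2.resize(im[0:260,200:440],None,fx=2.3,fy=2.3,interpolation=cv2.INTER_CUBIC))
im=robot.read_camera('scene'); cv2.imwrite('pics/s10.png',cv2.resize(im[170:290,290:450,::-1],None,fx=5,fy=5,interpolation=cv2.INTER_CUBIC))
yh=-R[:,2]
for row in(90,108,130):
    print(row,(wonz((320,row),s['tool_pos'][2]-.004+.018)-s['tool_pos'])@yh)
```

```text
[0.5995 0.0597 0.2044] 8.013630525012822 [ 0.1    -0.4036 -1.4456] [-0.026  -0.0913  0.0148]
90 0.08800337482289643
108 0.0814858008638304
130 0.07330360202502346
```

View pics/w10c.png

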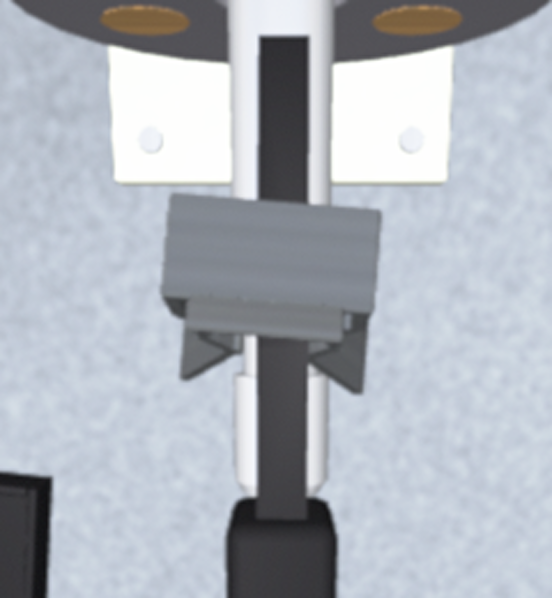

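View pics/s10.png

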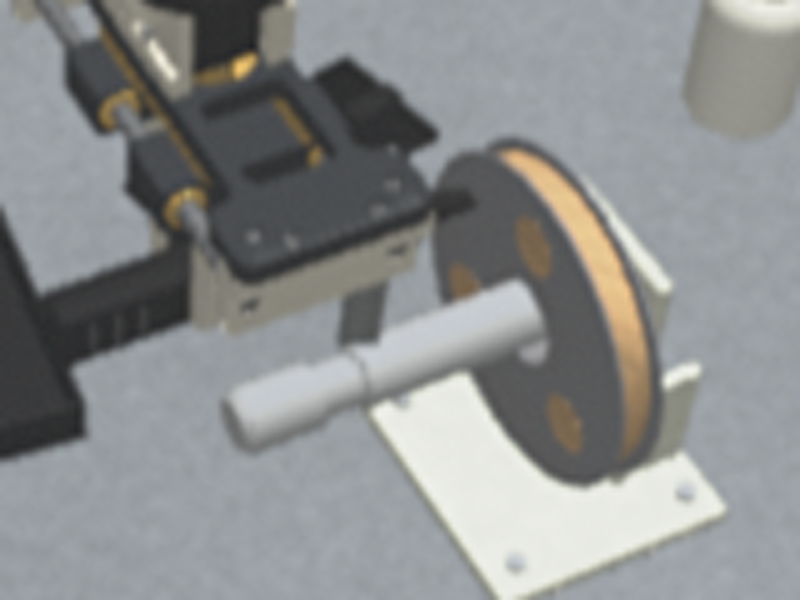

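Emit:
play_rows(plan=[{"slide":[-0.075,-0.087,0],"roll":0,"fingers":-1},{"slide":[-0.149,-0.174,0],"roll":0,"fingers":-1},{"slide":[-0.224,-0.26,0],"roll":0,"fingers":-1},{"slide":[-0.298,-0.347,0],"roll":0,"fingers":-1},{"slide":[-0.298,-0.347,0],"roll":0,"fingers":-1},{"slide":[-0.298,-0.347,0],"roll":0,"fingers":-1},{"slide":[-0.298,-0.347,0],"roll":0,"fingers":-1},{"slide":[-0.298,-0.347,0],"roll":0,"fingers":-1},{"slide":[-0.298,-0.347,0],"roll":0,"fingers":-1},{"slide":[-0.298,-0.347,0],"roll":0,"fingers":-1},{"slide":[-0.298,-0.347,0],"roll":0,"fingers":-1},{"slide":[-0.298,-0.347,0],"roll":0,"fingers":-1},{"slide":[-0.298,-0.347,0],"roll":0,"fingers":-1},{"slide":[-0.298,-0.347,0],"roll":0,"fingers":-1},{"slide":[-0.298,-0.347,0],"roll":0,"fingers":-1},{"slide":[-0.298,-0.347,0],"roll":0,"fingers":-1},{"slide":[-0.298,-0.347,0],"roll":0,"fingers":-1},{"slide":[-0.224,-0.26,0],"roll":0,"fingers":-1},{"slide":[-0.149,-0.174,0],"roll":0,"fingers":-1},{"slide":[-0.075,-0.087,0],"roll":0,"fingers":-1}])

```text
t: 18.32
tool_pos: [0.4472, -0.1176, 0.2042]
orientation: [1.106, 1.272, -1.106]
force: [0.5, 0.5, -1.0]
opening: 0.0194
```

Run:
```python
from h import *
np.set_printoptions(precision=4,suppress=True)
s,R,a=wr('w11'); print(s['tool_pos'],a,s['force'],s['wrist_torque'])
```

```text
[ 0.4472 -0.1176  0.2042] 7.992433333603328 [ 0.508   0.4828 -1.0087] [-0.0923 -0.0837  0.043 ]
```

View pics/w11.png

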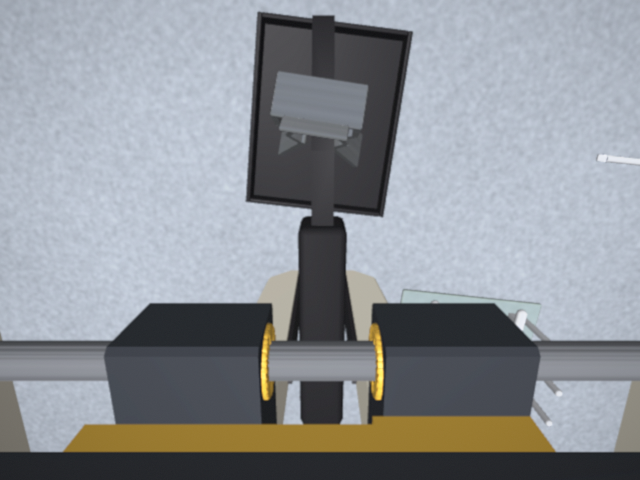

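Emit:
play_rows(plan=[{"slide":[0,0,-0.15],"roll":0,"fingers":-1},{"slide":[0,0,-0.3],"roll":0,"fingers":-1},{"slide":[0,0,-0.5],"roll":0,"fingers":-1},{"slide":[0,0,-0.5],"roll":0,"fingers":-1},{"slide":[0,0,-0.5],"roll":0,"fingers":-1},{"slide":[0,0,-0.5],"roll":0,"fingers":-1},{"slide":[0,0,-0.5],"roll":0,"fingers":-1},{"slide":[0,0,-0.5],"roll":0,"fingers":-1},{"slide":[0,0,-0.5],"roll":0,"fingers":-1},{"slide":[0,0,-0.5],"roll":0,"fingers":-1},{"slide":[0,0,-0.3],"roll":0,"fingers":-1},{"slide":[0,0,-0.2],"roll":0,"fingers":-1},{"slide":[0,0,-0.1],"roll":0,"fingers":-1},{"slide":[0,0,-0.1],"roll":0,"fingers":-1},{"slide":[0,0,-0.1],"roll":0,"fingers":-1},{"slide":[0,0,-0.1],"roll":0,"fingers":-1},{"slide":[0,0,-0.1],"roll":0,"fingers":-1},{"slide":[0,0,0],"roll":0,"fingers":-1}])

```text
t: 20.62
tool_pos: [0.4471, -0.1172, 0.0403]
orientation: [1.105, 1.273, -1.106]
force: [0.6, -0.3, -1.4]
opening: 0.0202
```

Run:
```python
from h import *
np.set_printoptions(precision=4,suppress=True)
s,R,a=wr('w12'); print(s['tool_pos'],a,s['force'],s['wrist_torque'])
im=robot.read_camera('scene'); cv2.imwrite('pics/s12.png',cv2.resize(im[180:300,200:360,::-1],None,fx=5,fy=5,interpolation=cv2.INTER_CUBIC))
```

```text
[ 0.4471 -0.1172  0.0403] 8.01119076927205 [ 0.5853 -0.2863 -1.3739] [-0.0823 -0.0815 -0.0579]
```

View pics/w12.png

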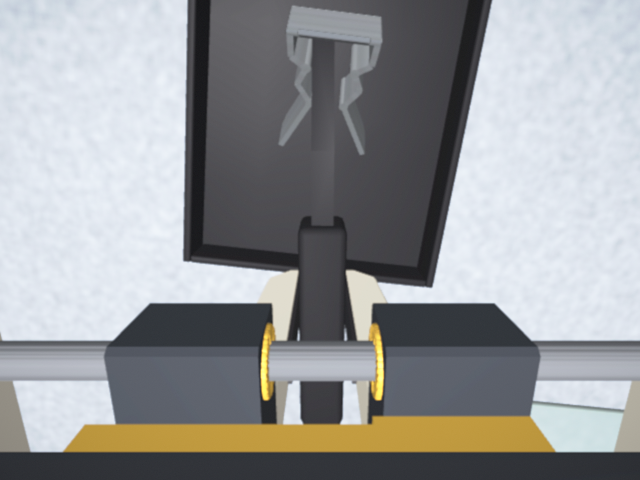

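View pics/s12.png

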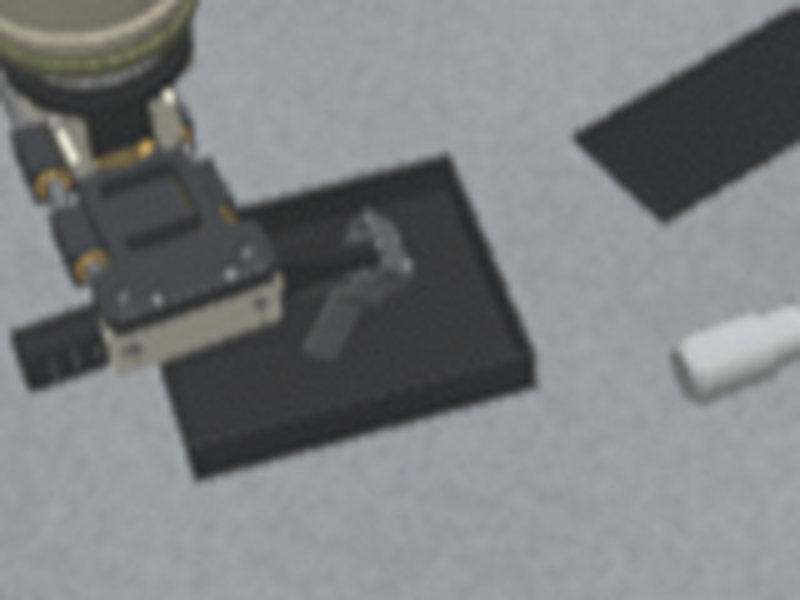

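Emit:
play_rows(plan=[{"slide":[0.014,-0.1,0],"roll":0,"fingers":-1},{"slide":[0.028,-0.2,0],"roll":0,"fingers":-1},{"slide":[0.028,-0.2,0],"roll":0,"fingers":-1},{"slide":[0.028,-0.2,0],"roll":0,"fingers":-1},{"slide":[0.028,-0.2,0],"roll":0,"fingers":-1},{"slide":[0.028,-0.2,0],"roll":0,"fingers":-1},{"slide":[0,0,0],"roll":0,"fingers":-1}])

```text
t: 21.6
tool_pos: [0.452, -0.1508, 0.0407]
orientation: [1.106, 1.272, -1.106]
force: [-0.4, 0.1, -0.7]
opening: 0.0193
```

Run:
```python
from h import *
np.set_printoptions(precision=4,suppress=True)
s,R,a=wr('w13'); print(s['tool_pos'],a,s['force'],s['wrist_torque'])
im=robot.read_camera('scene'); cv2.imwrite('pics/s13.png',cv2.resize(im[180:300,200:360,::-1],None,fx=5,fy=5,interpolation=cv2.INTER_CUBIC))
```

```text
[ 0.452  -0.1508  0.0407] 7.9722728219315 [-0.4322  0.0613 -0.7393] [-0.0469 -0.1297  0.0209]
```

View pics/w13.png

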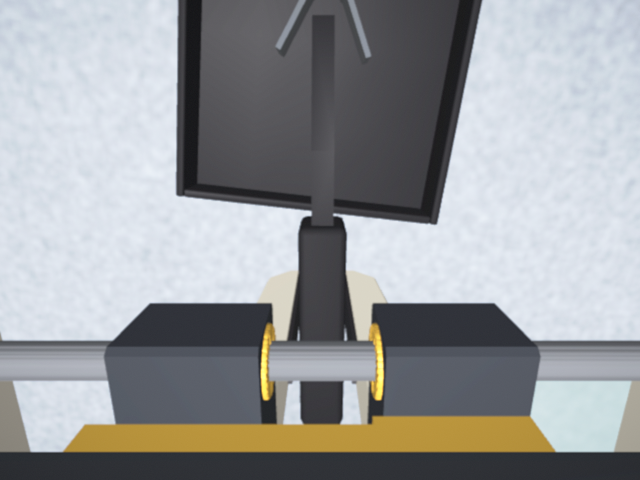

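View pics/s13.png

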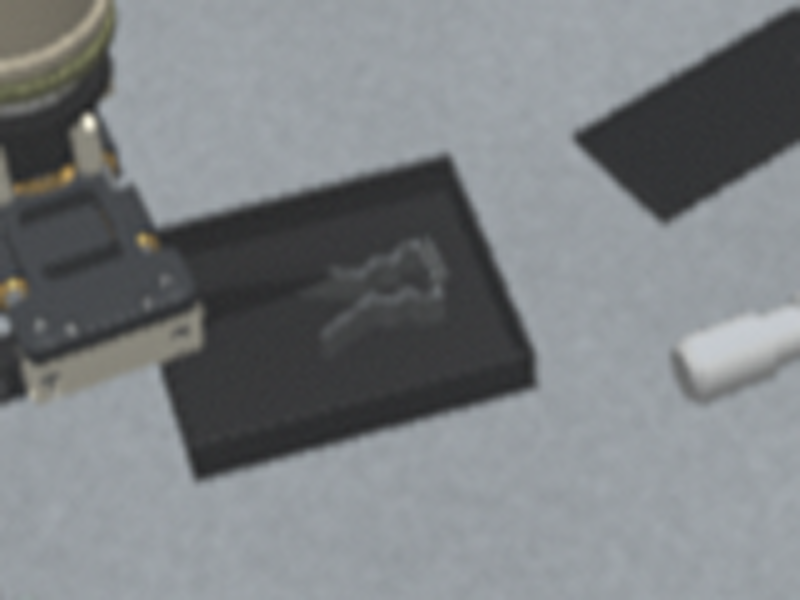

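Emit:
play_rows(plan=[{"slide":[0,-0.5,0.3],"roll":0,"fingers":-1},{"slide":[-0.1,-0.7,0.3],"roll":0,"fingers":-1},{"slide":[-0.4,-0.7,0],"roll":0,"fingers":-1},{"slide":[-0.4,-0.7,0],"roll":0,"fingers":-1},{"slide":[-0.4,-0.7,0],"roll":0,"fingers":-1},{"slide":[-0.4,-0.7,-0.2],"roll":0,"fingers":-1},{"slide":[0,0,-0.5],"roll":0,"fingers":-1},{"slide":[0,0,-0.6],"roll":0,"fingers":-1},{"slide":[0,0,-0.3],"roll":0,"fingers":-1},{"slide":[0,0,-0.1],"roll":0,"fingers":-1},{"slide":[0,0,0],"roll":0,"fingers":-1}])

```text
t: 23.08
tool_pos: [0.4011, -0.2699, 0.0075]
orientation: [1.105, 1.273, -1.105]
force: [0.2, -0.4, -1.1]
opening: 0.0197
```

Lower the last 3 mm, release, and rise; then head for the reel.

Emit:
play_rows(plan=[{"slide":[0,0,-0.1],"roll":0,"fingers":-1},{"slide":[0,0,0],"roll":0,"fingers":-1},{"slide":[0,0,0],"roll":0,"fingers":-0.3},{"slide":[0,0,0],"roll":0,"fingers":-0.1},{"slide":[0,0,0],"roll":0,"fingers":-0.1},{"slide":[0,0,0.4],"roll":0,"fingers":-0.1},{"slide":[0,0,0.8],"roll":0,"fingers":-0.1},{"slide":[0,0,1],"roll":0,"fingers":-0.1},{"slide":[0,0,1],"roll":0,"fingers":0}])

```text
t: 24.2
tool_pos: [0.401, -0.2703, 0.1024]
orientation: [1.106, 1.271, -1.106]
force: [0.5, -1.3, -0.2]
opening: 0.0455
```

Run:
```python
from h import *
np.set_printoptions(precision=4,suppress=True)
s,R,a=wr('w14'); print(s['tool_pos'],a,s['force'],s['opening'])
for n in('top','scene'): cv2.imwrite(f'pics/{n}14.png',robot.read_camera(n)[:,:,::-1])
```

```text
[ 0.401  -0.2703  0.1024] 8.008130795638762 [ 0.5117 -1.3238 -0.2057] 0.04552302649183078
```

View pics/top14.png

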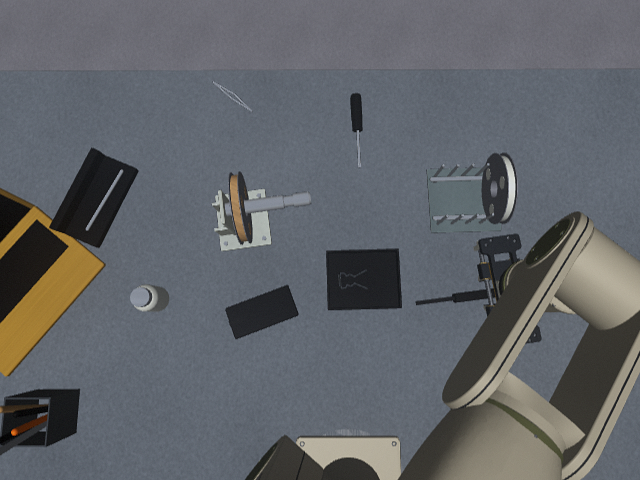

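View pics/w14.png

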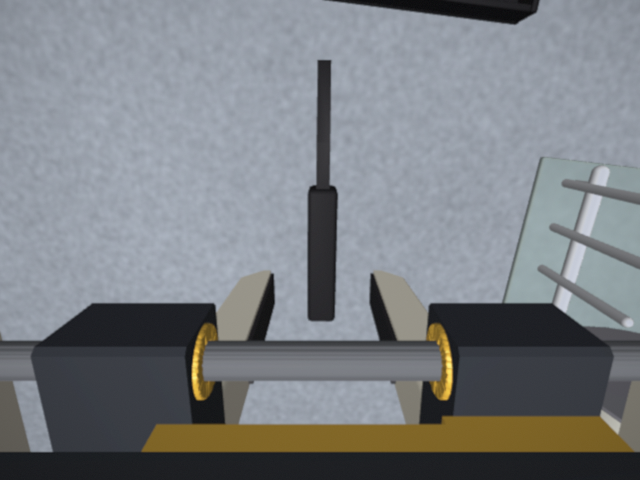

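Emit:
play_rows(plan=[{"slide":[0.327,0.907,1],"roll":0.625,"fingers":0},{"slide":[0.327,0.907,1],"roll":0.625,"fingers":0},{"slide":[0.327,0.907,1],"roll":0.625,"fingers":0},{"slide":[0.327,0.907,1],"roll":0.625,"fingers":0},{"slide":[0.327,0.907,0.5],"roll":0.625,"fingers":0},{"slide":[0.327,0.907,0],"roll":0.625,"fingers":0},{"slide":[0.327,0.907,0],"roll":0.625,"fingers":0},{"slide":[0.327,0.907,0],"roll":0.625,"fingers":0},{"slide":[0.327,0.907,0],"roll":0.625,"fingers":0},{"slide":[0.327,0.907,0],"roll":0.625,"fingers":0},{"slide":[0.327,0.907,0],"roll":0.625,"fingers":0},{"slide":[0.327,0.907,0],"roll":0.625,"fingers":0},{"slide":[0.327,0.907,0],"roll":0.625,"fingers":0},{"slide":[0.327,0.907,0],"roll":0.625,"fingers":0},{"slide":[0.327,0.907,0],"roll":0.625,"fingers":0},{"slide":[0.327,0.907,0],"roll":0.625,"fingers":0},{"slide":[0.327,0.907,0],"roll":0.625,"fingers":0},{"slide":[0.327,0.907,0],"roll":0.625,"fingers":0},{"slide":[0,0,0],"roll":0,"fingers":0}])

```text
t: 26.72
tool_pos: [0.577, 0.2209, 0.2339]
orientation: [-0.112, 1.57, 0.112]
force: [-0.1, -0.2, -0.0]
opening: 0.0465
```

Run:
```python
from h import *
np.set_printoptions(precision=4,suppress=True)
s,R,a=wr('w15'); print(s['tool_pos'],a,s['force'],s['opening'])
print(onz('top',(238.9,207.1),.11))
yh=R[:,1]
for d in(-.01,0,.01): print(d,wproj(np.array([.5774,.2195,.185])+d*np.array([-.139,.99,0])))
```

```text
[0.577  0.2209 0.2339] 98.1501399618872 [-0.1359 -0.2409 -0.0186] 0.04645715142079449
[0.577  0.2225]
-0.01 [304.0271 255.1701]
0 [320.5032 255.1985]
0.01 [336.9791 255.2269]
```

View pics/w15.png

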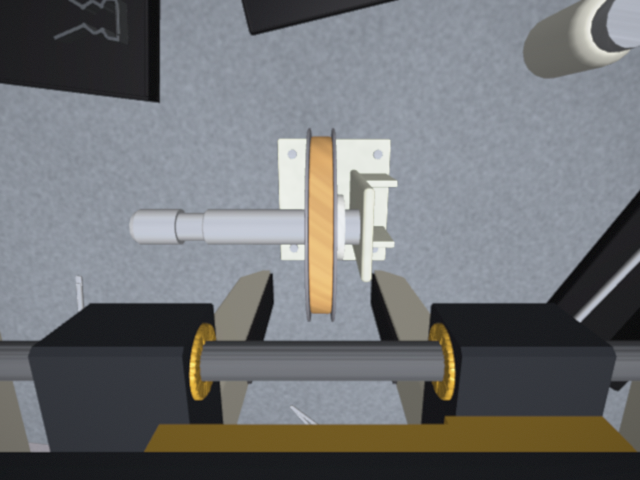

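Emit:
play_rows(plan=[{"slide":[0,0,-0.8],"roll":0,"fingers":0},{"slide":[0,0,-0.9],"roll":0,"fingers":0},{"slide":[0,0,-0.6],"roll":0,"fingers":0},{"slide":[0,0,-0.25],"roll":0,"fingers":0},{"slide":[0,0,0],"roll":0,"fingers":-1},{"slide":[0,0,0],"roll":0,"fingers":-1},{"slide":[0,0,0],"roll":0,"fingers":-1},{"slide":[0,0,0],"roll":0,"fingers":-1}], squeeze=40)

```text
t: 27.78
tool_pos: [0.5782, 0.2197, 0.1602]
orientation: [-0.11, 1.566, 0.11]
force: [-0.2, -0.4, 3.8]
opening: 0.0197
```

Emit:
play_rows(plan=[{"slide":[0,0,0.08],"roll":0,"fingers":-1},{"slide":[0,0,0.08],"roll":0,"fingers":-1},{"slide":[0,0,0],"roll":0,"fingers":-1},{"slide":[0,0,0],"roll":0,"fingers":-1}])

```text
t: 28.28
tool_pos: [0.5774, 0.2195, 0.1637]
orientation: [-0.11, 1.568, 0.11]
force: [-0.2, -0.7, -3.9]
opening: 0.0197
```

Run:
```python
from h import *
np.set_printoptions(precision=4,suppress=True)
s,R,a=wr('w16'); print(s['tool_pos'],a,s['force'],s['wrist_torque'],s['opening'])
im=robot.read_camera('scene'); cv2.imwrite('pics/s16.png',cv2.resize(im[170:300,310:450,::-1],None,fx=4.5,fy=4.5,interpolation=cv2.INTER_CUBIC))
```

```text
[0.5774 0.2195 0.1637] 98.01039630541402 [-0.2475 -0.6695 -3.9003] [ 0.078  -0.1757 -0.0071] 0.019654641935619332
```

View pics/s16.png

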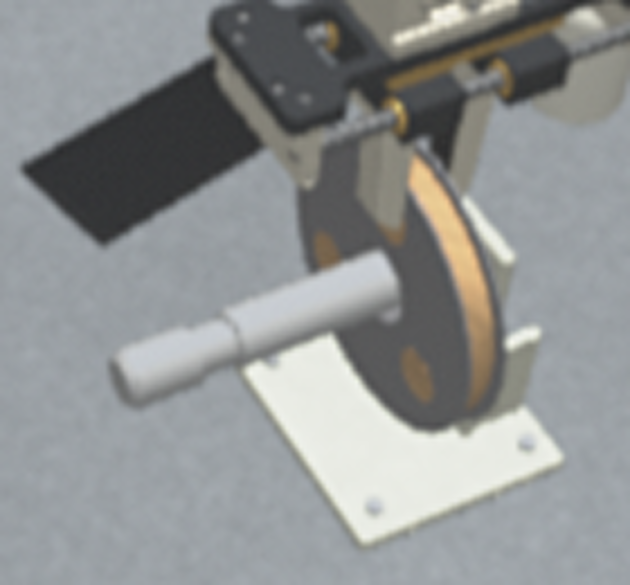

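Emit:
play_rows(plan=[{"slide":[0.035,-0.248,0.03],"roll":0,"fingers":-1},{"slide":[0.07,-0.495,0],"roll":0,"fingers":-1},{"slide":[0.07,-0.495,0],"roll":0,"fingers":-1},{"slide":[0.07,-0.495,0],"roll":0,"fingers":-1},{"slide":[0.035,-0.248,0],"roll":0,"fingers":-1},{"slide":[0,0,0],"roll":0,"fingers":-1}])

```text
t: 29.12
tool_pos: [0.5861, 0.1593, 0.1649]
orientation: [-0.109, 1.568, 0.109]
force: [-0.6, -0.1, -3.5]
opening: 0.02
```

Emit:
play_rows(plan=[{"slide":[0.035,-0.248,0],"roll":0,"fingers":-1},{"slide":[0.07,-0.495,0],"roll":0,"fingers":-1},{"slide":[0.07,-0.495,0],"roll":0,"fingers":-1},{"slide":[0.07,-0.495,0],"roll":0,"fingers":-1},{"slide":[0.07,-0.495,0],"roll":0,"fingers":-1},{"slide":[0.07,-0.495,0],"roll":0,"fingers":-1},{"slide":[0.07,-0.495,0],"roll":0,"fingers":-1},{"slide":[0.07,-0.495,0],"roll":0,"fingers":-1},{"slide":[0.035,-0.248,0],"roll":0,"fingers":-1},{"slide":[0,0,0],"roll":0,"fingers":-1}])

```text
t: 30.38
tool_pos: [0.6028, 0.0407, 0.1648]
orientation: [-0.109, 1.568, 0.109]
force: [0.4, 0.8, -1.9]
opening: 0.0201
```

Run:
```python
from h import *
np.set_printoptions(precision=4,suppress=True)
s,R,a=wr('w17'); print(s['tool_pos'],a,s['force'],s['wrist_torque'],s['opening'])
im=robot.read_camera('scene'); cv2.imwrite('pics/s17.png',im[:,:,::-1])
```

```text
[0.6028 0.0407 0.1648] 97.96506576508678 [ 0.4371  0.7606 -1.8635] [ 0.0589 -0.1703  0.0174] 0.020075527223873322
```

View pics/s17.png

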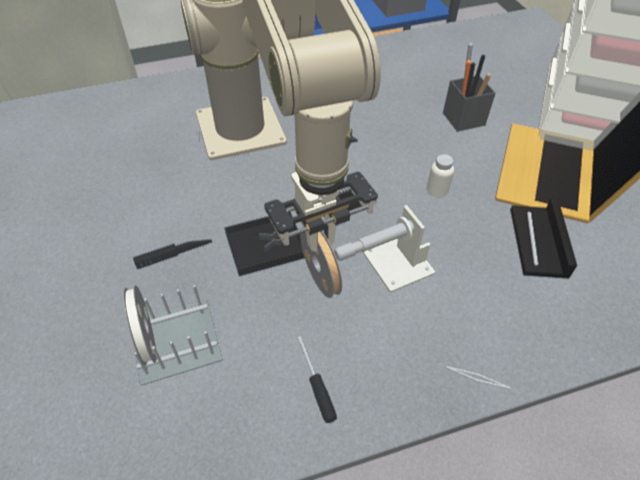

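View pics/w17.png

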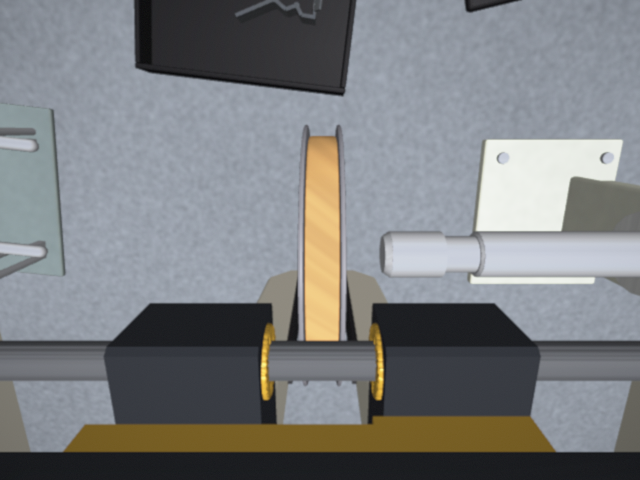

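Emit:
play_rows(plan=[{"slide":[0.05,-0.2,0.8],"roll":-0.072,"fingers":-1},{"slide":[0.05,-0.6,0.8],"roll":-0.072,"fingers":-1},{"slide":[0.05,-0.807,0.75],"roll":-0.072,"fingers":-1},{"slide":[0.05,-0.807,0],"roll":-0.072,"fingers":-1},{"slide":[0.05,-0.807,0],"roll":-0.072,"fingers":-1},{"slide":[0.05,-0.807,0],"roll":-0.072,"fingers":-1},{"slide":[0.05,-0.807,0],"roll":-0.072,"fingers":-1},{"slide":[0.05,-0.807,0],"roll":-0.072,"fingers":-1},{"slide":[0.05,-0.807,0],"roll":-0.072,"fingers":-1},{"slide":[0.05,-0.807,0],"roll":-0.072,"fingers":-1},{"slide":[0.05,-0.807,0],"roll":-0.072,"fingers":-1},{"slide":[0.05,-0.807,0],"roll":-0.072,"fingers":-1},{"slide":[0,0,0],"roll":0,"fingers":-1},{"slide":[0,0,0],"roll":0,"fingers":-1}])

```text
t: 32.22
tool_pos: [0.6207, -0.225, 0.2352]
orientation: [-0.014, 1.571, 0.015]
force: [-0.1, 0.3, -2.8]
opening: 0.0196
```

Run:
```python
from h import *
np.set_printoptions(precision=4,suppress=True)
s,R,a=wr('w18'); print(s['tool_pos'],a,s['force'],s['q'],s['opening'])
for n in('top','scene'): cv2.imwrite(f'pics/{n}18.png',robot.read_camera(n)[:,:,::-1])
im=cv2.imread('pics/scene18.png'); cv2.imwrite('pics/s18c.png',cv2.resize(im[230:400,90:250],None,fx=3.5,fy=3.5,interpolation=cv2.INTER_CUBIC))
```

```text
[ 0.6207 -0.225   0.2352] 91.07926908714796 [-0.0555  0.2844 -2.8092] [-0.4255  0.2878  1.279   0.0004  1.5752 -2.0152] 0.019585015409420176
```

View pics/w18.png

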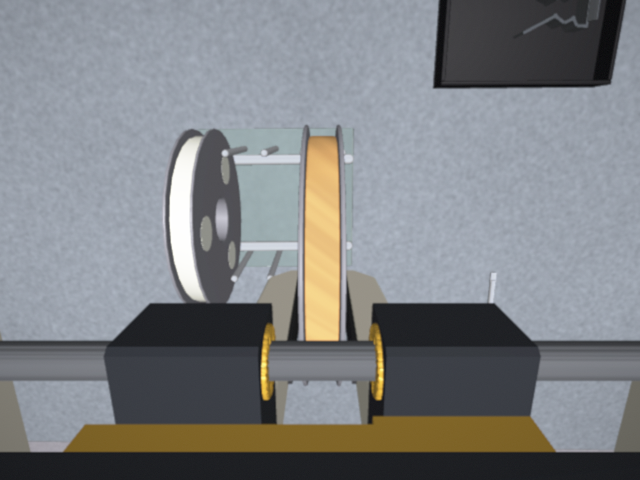

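View pics/s18c.png

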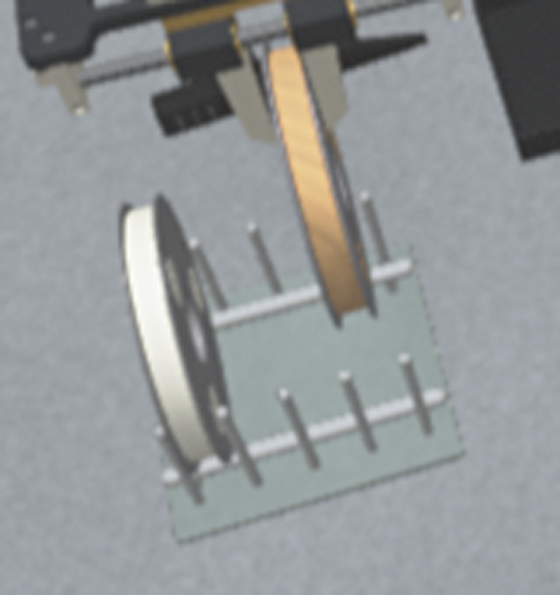

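Run:
```python
from h import *
np.set_printoptions(precision=4,suppress=True)
f=lambda p,x0,y0,k:(x0+p[0]/k-.5+.5/k,y0+p[1]/k-.5+.5/k)
for p in [(405,357),(345,375),(285,393),(222,410),(160,432),(367,197),(252,228),(193,243)]:
    print('sc',p,onz('scene',f(p,90,230,3.5),.09))
for p in [(72,62),(109,62),(147,62),(185,60),(82,187),(120,186),(158,184),(195,186)]:
    print('top',p,onz('top',f(p,415,140,2.5),.09))
for p in [(225,153),(266,153)]: print('wr',wonz(p,.09))
im=cv2.imread('pics/top0.png'); cv2.imwrite('pics/t0r.png',cv2.resize(im[155:240,420:525],None,fx=7,fy=7,interpolation=cv2.INTER_CUBIC))
im=cv2.imread('pics/w18.png'); cv2.imwrite('pics/w18c.png',cv2.resize(im[110:290,160:400],None,fx=3.3,fy=3.3,interpolation=cv2.INTER_CUBIC))
```

```text
sc (405, 357) [ 0.6764 -0.2061]
sc (345, 375) [ 0.6774 -0.2381]
sc (285, 393) [ 0.6784 -0.2696]
sc (222, 410) [ 0.6783 -0.3022]
sc (160, 432) [ 0.6813 -0.3342]
sc (367, 197) [ 0.5685 -0.2083]
sc (252, 228) [ 0.5697 -0.273 ]
sc (193, 243) [ 0.5697 -0.3055]
top (72, 62) [ 0.6735 -0.2081]
top (109, 62) [ 0.6734 -0.2396]
top (147, 62) [ 0.6733 -0.272 ]
top (185, 60) [ 0.6749 -0.3045]
top (82, 187) [ 0.5643 -0.2111]
top (120, 186) [ 0.565  -0.2429]
top (158, 184) [ 0.5666 -0.2748]
top (195, 186) [ 0.5648 -0.3057]
wr [ 0.5679 -0.3038  0.09  ]
wr [ 0.5672 -0.2703  0.09  ]
```

View pics/t0r.png

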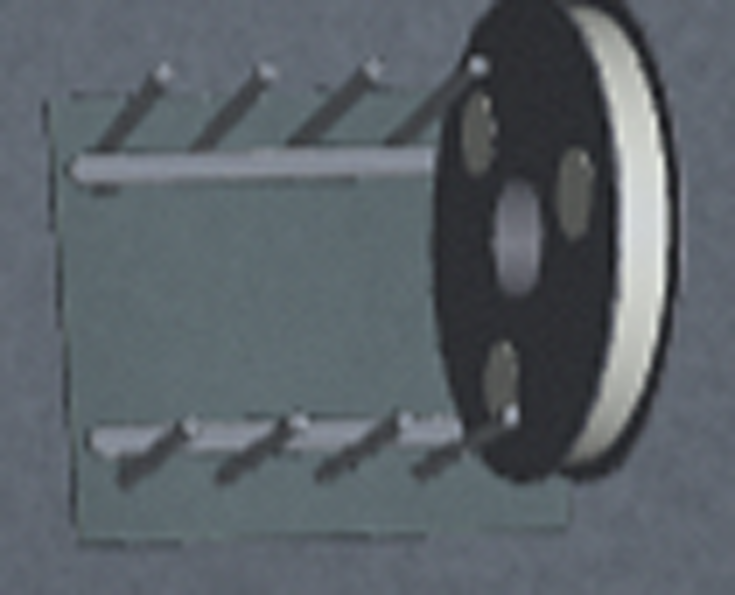

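View pics/w18c.png

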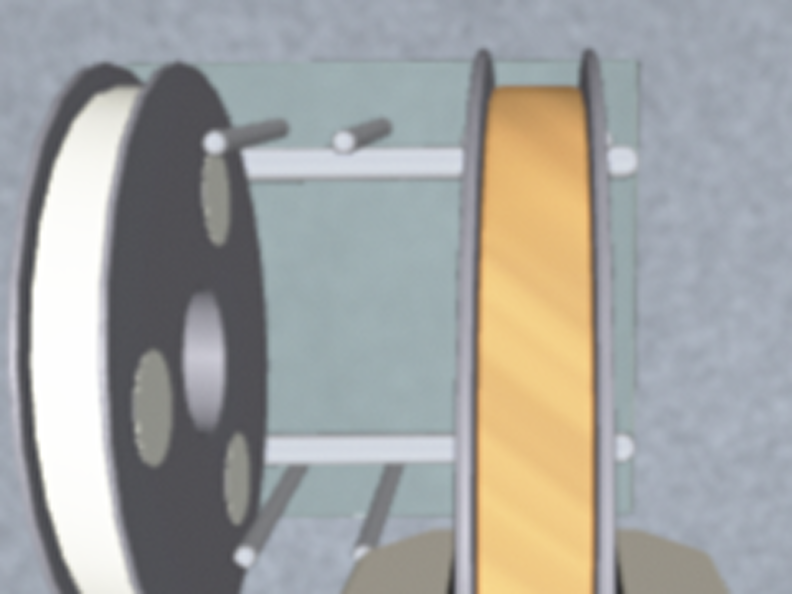

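Run:
```python
from h import *
np.set_printoptions(precision=4,suppress=True)
f=lambda p:(160+p[0]/3.3-.35,110+p[1]/3.3-.35)
for p in [(214,142),(343,142),(245,555),(362,552),(610,138)]: print('wr',wonz(f(p),.09))
# reel rim edges
for p in [(483,50),(590,50)]: print(wonz(f(p),.185))
for p in [(538,60)]: print(f(p))
s,R,a=st(); 
for z in(.055,.06,.065): print(wproj(s['tool_pos']+[0,0,-z]+R[:,2]*-.075), wproj(s['tool_pos']+[0,0,-z]+R[:,2]*-.075+R[:,1]*.01))
```

```text
wr [ 0.5677 -0.3042  0.09  ]
wr [ 0.567  -0.2723  0.09  ]
wr [ 0.6771 -0.301   0.09  ]
wr [ 0.6756 -0.2693  0.09  ]
wr [ 0.5646 -0.2064  0.09  ]
[ 0.5455 -0.2341  0.185 ]
[ 0.5451 -0.2161  0.185 ]
(322.680303030303, 127.83181818181819)
[321.1597 125.9377] [338.7426 125.9553]
[321.1688 126.0228] [338.3625 126.0399]
[321.1776 126.1042] [337.9989 126.1209]
```

Emit:
play_rows(plan=[{"slide":[0,0.06,0],"roll":0.065,"fingers":-1},{"slide":[0,0,-0.4],"roll":0,"fingers":-1},{"slide":[0,0,-0.4],"roll":0,"fingers":-1},{"slide":[0,0,-0.4],"roll":0,"fingers":-1},{"slide":[0,0,-0.4],"roll":0,"fingers":-1},{"slide":[0,0,0],"roll":0,"fingers":-1}])

```text
t: 33.12
tool_pos: [0.6198, -0.2227, 0.1853]
orientation: [-0.021, 1.573, 0.023]
force: [0.7, 0.3, -2.3]
opening: 0.0201
```

Run:
```python
from h import *
np.set_printoptions(precision=4,suppress=True)
s,R,a=wr('w19'); print(s['tool_pos'],a,s['force'],s['wrist_torque'],s['opening'])
im=robot.read_camera('scene'); cv2.imwrite('pics/s19c.png',cv2.resize(im[230:400,90:250,::-1],None,fx=3.5,fy=3.5,interpolation=cv2.INTER_CUBIC))
```

```text
[ 0.6198 -0.2227  0.1853] 91.61531326112912 [ 0.7238  0.2526 -2.2783] [ 0.0726 -0.1075  0.0203] 0.020123441466469882
```

View pics/s19c.png

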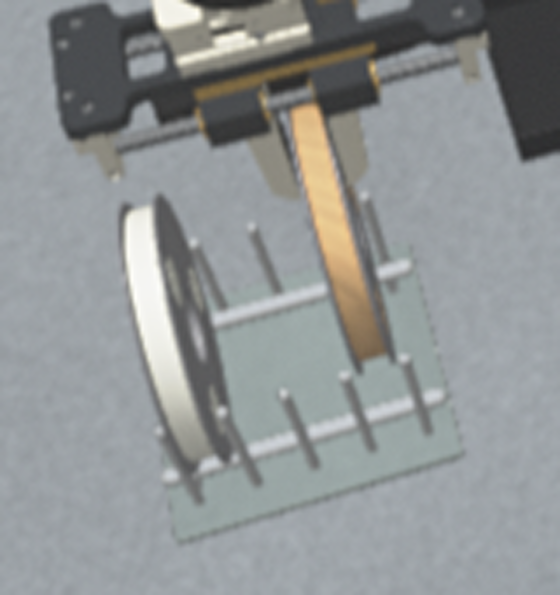

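View pics/w19.png

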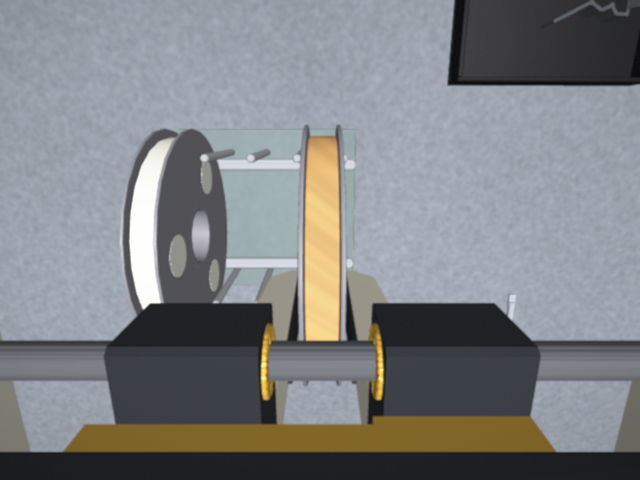

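Emit:
play_rows(plan=[{"slide":[0,0,-0.3],"roll":0,"fingers":-1},{"slide":[0,0,-0.3],"roll":0,"fingers":-1},{"slide":[0,0,-0.3],"roll":0,"fingers":-1},{"slide":[0,0,-0.25],"roll":0,"fingers":-1},{"slide":[0,0,0],"roll":0,"fingers":-1}])

```text
t: 33.85
tool_pos: [0.6201, -0.2228, 0.1516]
orientation: [-0.022, 1.572, 0.023]
force: [0.4, 0.4, -3.1]
opening: 0.0199
```

Emit:
play_rows(plan=[{"slide":[0,0,-0.1],"roll":0,"fingers":-1},{"slide":[0,0,-0.1],"roll":0,"fingers":-1},{"slide":[0,0,0],"roll":0,"fingers":-1}])

```text
t: 34.22
tool_pos: [0.6206, -0.223, 0.1466]
orientation: [-0.022, 1.571, 0.022]
force: [-0.7, -0.4, -2.6]
opening: 0.0201
```

Emit:
play_rows(plan=[{"slide":[0,0,-0.07],"roll":0,"fingers":-1},{"slide":[0,0,0],"roll":0,"fingers":-1}])

```text
t: 34.48
tool_pos: [0.6207, -0.223, 0.1446]
orientation: [-0.022, 1.571, 0.022]
force: [0.2, -0.1, -2.5]
opening: 0.0196
```

Emit:
play_rows(plan=[{"slide":[0,0,-0.07],"roll":0,"fingers":-1},{"slide":[0,0,-0.07],"roll":0,"fingers":-1},{"slide":[0,0,0],"roll":0,"fingers":-1}])

```text
t: 34.85
tool_pos: [0.6206, -0.223, 0.1402]
orientation: [-0.022, 1.571, 0.022]
force: [-0.6, 0.1, -3.6]
opening: 0.0196
```

Emit:
play_rows(plan=[{"slide":[0,0,-0.05],"roll":0,"fingers":-1},{"slide":[0,0,0],"roll":0,"fingers":-1}])

```text
t: 35.1
tool_pos: [0.6207, -0.223, 0.1389]
orientation: [-0.022, 1.571, 0.022]
force: [-0.2, -0.1, -2.4]
opening: 0.0199
```

Emit:
play_rows(plan=[{"slide":[0,0,-0.05],"roll":0,"fingers":-1},{"slide":[0,0,0],"roll":0,"fingers":-1}])

```text
t: 35.35
tool_pos: [0.6213, -0.2232, 0.1381]
orientation: [-0.023, 1.569, 0.022]
force: [1.9, -0.6, 0.0]
opening: 0.0202
```

Emit:
play_rows(plan=[{"slide":[0,0,-0.05],"roll":0,"fingers":-1},{"slide":[0,0,0],"roll":0,"fingers":-1}])

```text
t: 35.6
tool_pos: [0.6215, -0.2233, 0.138]
orientation: [-0.023, 1.569, 0.022]
force: [-2.4, 1.1, 7.8]
opening: 0.0194
```

Emit:
play_rows(plan=[{"slide":[0,0,0.03],"roll":0,"fingers":-1},{"slide":[0,0,0],"roll":0,"fingers":-0.5},{"slide":[0,0,0],"roll":0,"fingers":-0.2},{"slide":[0,0,0],"roll":0,"fingers":-0.2},{"slide":[0,0,0.3],"roll":0,"fingers":-0.2},{"slide":[0,0,0.8],"roll":0,"fingers":-0.2},{"slide":[0,0,1],"roll":0,"fingers":-0.2},{"slide":[0,0,1],"roll":0,"fingers":-0.2},{"slide":[-1,0.5,0.5],"roll":0,"fingers":-0.2},{"slide":[-1,1,0],"roll":0,"fingers":-0.2},{"slide":[-1,1,0],"roll":0,"fingers":-0.2},{"slide":[-1,1,0],"roll":0,"fingers":-0.2},{"slide":[-1,1,0],"roll":0,"fingers":-0.2},{"slide":[0,0,0],"roll":0,"fingers":-0.2}])

```text
t: 37.35
tool_pos: [0.4696, -0.0865, 0.2459]
orientation: [-0.024, 1.569, 0.024]
force: [0.7, -1.5, 0.5]
opening: 0.0373
```

Run:
```python
from h import *
np.set_printoptions(precision=4,suppress=True)
s,R,a=wr('w20'); print(s['tool_pos'],a,s['force'],s['t'])
for n in('top','scene'): cv2.imwrite(f'pics/{n}20.png',robot.read_camera(n)[:,:,::-1])
a=robot.mark_of('top','reel');b=robot.mark_of('scene','reel')
for x in a[:3]: print('top',x['point'],x['p'])
for x in b[:3]: print('sc',x['point'],x['p'])
for X in [(.620,-.223,.088)]: print(proj('top',X),proj('scene',X))
```

```text
[ 0.4696 -0.0865  0.2459] 91.72086260925803 [ 0.7173 -1.4647  0.5199] 37.35
top [305.0, 199.1] 0.38
sc [140.5, 324.6] 0.89
sc [191.6, 312.5] 0.75
[451.5495 188.9847] [191.5091 309.7186]
```

View pics/scene20.png

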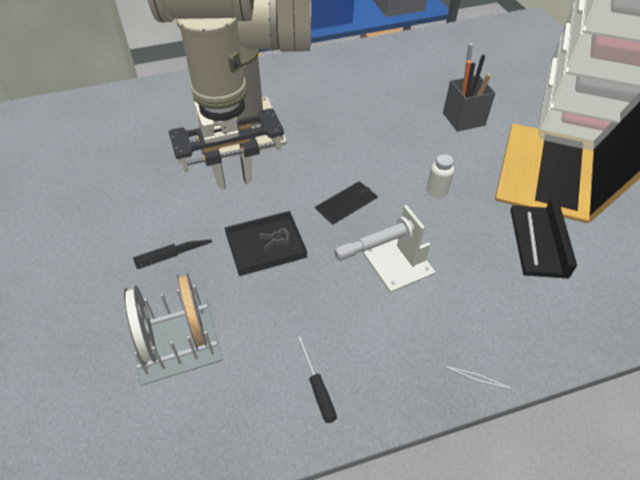

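View pics/top20.png

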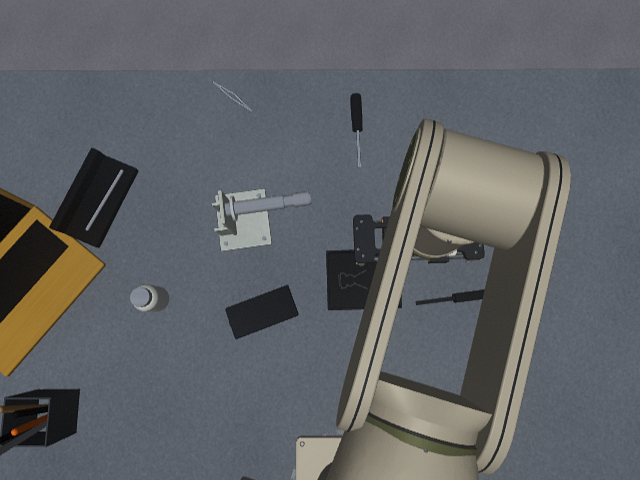

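Run:
```python
from h import *
print(proj('scene',(.6226,-.3188,.088)))
im=cv2.imread('pics/scene20.png'); cv2.imwrite('pics/s20c.png',cv2.resize(im[250:400,100:250],None,fx=4,fy=4,interpolation=cv2.INTER_CUBIC))
```

```text
[140.90637615 324.1795198 ]
```

View pics/s20c.png

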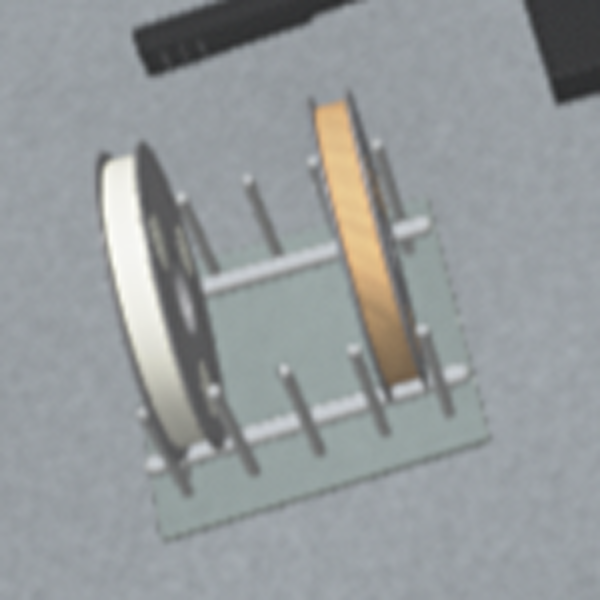

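The reel stands seated on both rails like reel2, parallel to it and between the tines. Handing in.

```bash
python3 -c "
from plant import robot
print(robot.close_job())"
```

```text
the job is handed in; nothing more can be done
None
```

I handed the job in at about 37.5 s. It gave no verdict, so what follows rests on my own pictures and readings.

- **Clip:** I slid the wedge along the spindle and under the bridge until the clip sprang free. I then lifted it off on the blade and carried it to the tray; the fingers did not touch it. It tipped back about 60° while being freed, and it rode on the blade's slope instead of the level seat. As I set it down it slid forward off the blade. The last pictures show it lying flat inside the tray.
- **Wedge:** It lies flat on the bench, clear of the tray and rack.
- **Reel:** I drew it off the spindle and lowered it upright into the rack slot at y = +48 mm. It touched the rails at the expected height, with its middle about 88 mm up by my estimate. In the last picture it sits on both rails, parallel to the second reel.
- **Other things:** The second reel, phone, screwdriver and dispenser look unmoved in the pictures. I did not measure them.

**Check that disagreed:** In the scene camera the reel mark was about 3 pixels (roughly 7 mm) from where I expected it. I put that down to detector error, because the picture shows the reel seated on the rails. In the last overhead picture the arm hid the rack, so I had no second view to confirm it.

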